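Clamp the culture jar shut with the crank

ROBOT

A 6-joint arm with a two-finger parallel gripper is mounted at the origin on the work surface. World frame = base frame: x ahead of the robot, y to its left, z up, the work surface at z = 0. Lengths are in m, angles in degrees, forces in N, time in s.
With the tool pointing down it reaches from about 0.3 to 0.75 m from the base axis. Payload 8.5 kg.
Tool frame: the origin (TCP) lies at the very end of the fingers, on their centre line; the grasp point (between the pads) lies 19 mm behind it; z points along the fingers, y is the line along which they close (so a half turn about z gives the same grasp; the last joint's range is limited). The gripper opens to 85 mm and grips with 20 to 120 N. Pads are 22 mm wide; open, the fingers measure 114 mm over their backs; the gripper's body (76 mm by 85 mm) begins 54 mm behind the grasp point. The pads swing forward as they close: fully open they stand 13 mm farther back than shut.
Start: joints at [62.55, 21.807, 74.336, -0, 83.858, -12.336], TCP at [0.143, 0.531, 0.207] pointing down, gripper open.
Joint ranges: [-178.18, 178.18], [-50.72, 133.34], [12.68, 142.11], [-81.47, 261.47], [9.98, 163.14], [-165.26, 165.26]. Speed limits (degrees/s): [136.94, 136.94, 180, 180, 180, 180].

INTERFACE

Orientations are given as a 3x3 rotation matrix whose columns are the frame's x, y, z axes.
In Python, from rig import observe, cams, ticket gives the robot as it stands.
- The arm moves only by the tool move_arm, never from a script. Its arguments are lists of equal length, an entry for each row: "jaw": the finger opening in cm, from 0 to 8.54; "dp": the shift along the tool's x, y, z in cm, a list of three; "turn": the turn, a rotation vector about the tool's x, y, z in rad, a list of three. In form: {"jaw": [jaw, ...], "dp": [[tx, ty, tz], ...], "turn": [[wx, wy, wz], ...]}. A call has 1 to 12 rows; each row shifts and turns the commanded pose from where the row before left it, along the tool's axes as they then stand; what a row does not reach is not made up. A row lasts 1/12 s, in which the tool goes at most 41.7 mm and 7.16 degrees, less where a joint would pass 70% of its speed; a pose out of reach is approached as far as the arm can. A call is refused whole if a number of a shift passes 4.17 or a number of a turn 0.125, either way. A call with a gripper value outside its range is refused whole. The fingers move at their own pace and stop on an object; "force" is the grip in N (left out, the last holds). Time passes only in rows, so rows that do not move let the fingers close. It gives the time, the measured TCP pose, the force, the opening and the grip force at its end, in the units of the state.
- observe(): the state, without advancing time (a new reading comes with each control period).
- cams.get_image(name): name is "scene" or "top" or "wrist"; returns (picture, depth): 480x640x3 uint8, red, green, blue; 480x640 float32, m along the optical axis (not along the pixel's ray), 0 where there is no reading.
- cams.calibration(name): a dict with "vertical_fov" (degrees; the focal length in pixels is half the picture's height over the tangent of half this angle, whatever the lens; pixels are square), "cx", "cy" (the principal point, pixels), "view" (4x4, takes a point from world to camera coordinates); the wrist camera has in their place "tool_from_camera" (4x4, takes a point from camera to tool coordinates, whose origin is the TCP and whose axes are the flange's). Camera axes: x right, y up, looking along -z (the intrinsics and any distortion apply to the point x, -y, -z); pixel columns grow to the right and rows downward; lengths in m; the calibration is good to about 2 mm. A picture is of the moment at which its call begins: read the wrist's pose just before it. calibration takes no time and is no camera call.
- ticket.close_job(): hands the job in; it is judged then, once.
Trained networks look in the newest picture that a camera, given by its name, has taken for a name from the list of things; names that differ only in an ending like _2 or _b are one class to them, and where a whole thing is asked for, a point or a joint stands for the part that bears it (a point fixed in the world has none). Each returns a list of dicts, best first, with "p" (0 to 1); they miss things now and then, are a little off and sometimes report something else, mostly with a low value. They report only what shows in the picture. A call takes as long as a camera call. They do not tell look-alikes from the thing itself.
- cams.spot_in(camera, query): "box" ([centre column, centre row, width, height] as shares, 0 to 1, of the picture: columns of its width, rows of its height, round what is visible of it).
- cams.outline_of(camera, query): "mask" (480x640 bool, what is visible of it) and "box" ([centre column, centre row, width, height] as shares, 0 to 1, of the picture: columns of its width, rows of its height, round what is visible of it).
- cams.mark_of(camera, query): "location" ([column, row] as shares, 0 to 1, of the picture: columns of its width, rows of its height: a listed point, or the origin of a listed thing).
The state is a dict: "time_s": time; "q": joint angles; "qvel": joint speeds; "joint_efforts": joint torques, N m; "position": TCP position; "tool_rot": TCP orientation; "ft_force": force on the tool from outside, world axes, zero at the start; "wrist_torque": the same for the moment, N m; "grip_width": finger opening in m; "gripper_force": force on a finger pad.
Only numpy, scipy, OpenCV 4.12 (cv2) and the standard library are available. Lean on these libraries where they do the work, as an engineer would, in place of code of your own. Each camera call takes 0.05 s, during which the arm holds its last target. There are 200 camera calls.

TASK

Close the culture jar: take the loose crank from the bench, push its square socket fully down over the square end of the clamp screw on top of the jar's frame, and wind it clockwise, seen from above, circle after circle until the pad comes down and clamps the lid firmly. Stop once it is firm, because overtightening cracks the lid; then let go and leave the crank sitting fully on the screw, with the lid and the other things on the bench where they are.

Things in the scene. Friction and masses are not known exactly. Their poses are not given: they have to be found in the camera images.
- crank: Loose steel crank on the bench, socket down, grip up. Origin: centre of its hub's underside. Hub: 30 mm square block, 52 mm tall, gripped by its +y and -y sides; square socket from below, 17.2 mm wide, 25 mm deep, sides along x and y. Flat arm, 18 mm wide, 12 to 20 mm above the underside, along +x to the grip 60 mm from the hub's axis. About 0.4 kg.
- grip_mid (a point): Middle of the crank's black revolving grip: upright cylinder 22 mm across, 50 mm tall, spinning freely on its pin, 60 mm along the crank's +x from the hub's axis, 50 mm above the hub's underside. Winding it meets 1 to 3 N until the pad bears on the lid, then 12 to 15 N more per radian: under 4 N is too light, about 5 N is firm, over 7 N is overtightened.
- jar_clamp: Clamp frame bolted to the bench with the culture jar standing in it: grey base plate 150 x 225 mm, clear jar 120 mm across, two upright rods and an aluminium crossbar along its y, 142 to 164 mm above the bench (nuts and bush to 176 mm). Origin: under the jar's centre, on the screw's axis; z up.
- screw_seat (a point): On the axis of the vertical clamp screw, on top of the collar on which the crank's hub must rest. Above it stands the square end: 16 mm across, 22.5 mm tall, bevelled at the top, flats along this frame's x and y, which turn with the screw. Clockwise from above drives screw, square and pad down 12 mm a turn; it takes two to three turns. The screw stays put when let go.
- clamp_pad: Round pad, 38 mm across, at the foot of the screw under the crossbar; it goes up and down with the screw but does not turn. Origin: its swivel, on the axis, somewhere between 10 and 12 mm above the underside of its worn rubber facing (how much exactly is not known).
- jar_lid: Loose metal lid on the jar, 132 mm across, 14 mm thick in the middle where the pad lands, with a small gauge and a valve on it. Origin: centre of its underside.
- beaker: Glass beaker, 68 mm across, 85 mm tall; to be left alone. Origin: underside.
- flask: Glass conical flask, 80 mm across, 112 mm tall; to be left alone. Origin: underside.
- stain_bottle: Small amber bottle, 40 mm across, 75 mm tall; to be left alone. Origin: underside.
- petri_dish: Petri dish, 93 mm across, 15 mm tall; to be left alone. Origin: underside.
- screwdriver: Screwdriver, 190 mm long, along its x; to be left alone.
- forceps: Steel forceps, 135 mm long, along its x; to be left alone.
- slide_box: Grey slide box, 100 x 85 x 26 mm; to be left alone. Origin: underside.
Mind the look-alikes: they are no part of the job. Leave any yellow look-alike of the crank alone. Of the things shaped like the jar_lid, the metal one is meant.

How it is judged (in metres and radians):
On the way, in this order (a step that is already met when the one before it is completed fails the run):
1. the crank sits fully on the square end of the screw (distance between crank and screw_seat below 0.005 m and angle between crank's own z axis and vertical below 0.1 rad), for 0.2 s.
2. with the crank on the screw the pad clamps the lid firmly (contact force between clamp_pad and jar_lid above 50 N and distance between crank and screw_seat below 0.015 m), for 0.2 s.
At the end, for the whole second after the job is handed in: the pad presses on the lid with more than 50 N, and the crank sits at rest on the screw: the centre of its hub's underside within 5 mm of the collar's, and within 0.1 rad of upright (all of step 1 and contact force between clamp_pad and jar_lid above 50 N and linear speed of crank below 0.02 m/s); the robot touches nothing.
It fails at once if the lid is overtightened: the pad presses on it with more than 180 N (contact force between clamp_pad and jar_lid above 180 N).
It fails at once if the screw is turned down without the crank (distance of clamp_pad from where it was at the start of the episode above 0.004 m and distance between crank and screw_seat above 0.08 m).
It fails at once if the lid is shifted on the jar (distance of jar_lid from where it was at the start of the episode above 0.012 m).
It fails at once if another thing on the bench is moved by more than 30 mm (distance of any of beaker, flask, stain_bottle, petri_dish, screwdriver, forceps, slide_box from where it was at the start of the episode above 0.03 m).
It also fails if it takes over 72 s, if anything falls off the work surface, if the arm or the gripper's body presses on something with over 40 N, if the wrist force passes 120 N, or if a joint passes its speed limit or range.

## Working session

There is one attempt and no reset: what is moved stays moved. The work goes in short steps, Python scripts to look and compute and a tool call to move; the robot and the scene stay as the last step left them, time stands still between calls to the robot, and variables do not carry over. Pictures are saved under pics/ and viewed, at most 10 in all, crops included, and the job is handed in when it is done.

Besides the shell and the picture viewer there is one more tool, called after ">>>" as name(argument=value, ...) on one line, values as JSON. move_arm: Moves the arm, as the interface text tells. Its arguments: {"type":"object","properties":{"jaw":{"type":"array","items":{"type":"number"}},"dp":{"type":"array","items":{"type":"array","items":{"type":"number"}}},"turn":{"type":"array","items":{"type":"array","items":{"type":"number"}}},"force":{"type":"number"}},"required":["jaw","dp","turn"]}

```bash
ls; mkdir -p pics; cat > h.py <<'E'
import numpy as np, cv2
from rig import observe, cams, ticket
def cal(n):
    c=cams.calibration(n); f=240/np.tan(np.radians(c["vertical_fov"])/2)
    if "view" in c: T=np.linalg.inv(np.array(c["view"]))
    else:
        s=observe(); W=np.eye(4); W[:3,:3]=s["tool_rot"]; W[:3,3]=s["position"]; T=W@np.array(c["tool_from_camera"])
    return f,c["cx"],c["cy"],T,c
def ray(n,u,v):
    f,cx,cy,T,_=cal(n); d=T[:3,:3]@np.array([(u-cx)/f,-(v-cy)/f,-1]); return T[:3,3],d
def at_z(n,u,v,z):
    o,d=ray(n,u,v); return o+d*(z-o[2])/d[2]
def at_d(n,u,v,dep):
    o,d=ray(n,u,v); return o+d*dep
def cloud(n,dep):
    f,cx,cy,T,_=cal(n); v,u=np.mgrid[:480,:640]
    P=np.stack([(u-cx)/f*dep,-(v-cy)/f*dep,-dep],-1); return P@T[:3,:3].T+T[:3,3]
def proj(n,p):
    f,cx,cy,T,_=cal(n); q=np.linalg.inv(T)@np.append(p,1); return cx+f*q[0]/-q[2], cy-f*q[1]/-q[2]
E
python3 - <<'E'
from h import *
np.set_printoptions(precision=4,suppress=True)
ims=[]
for n in("scene","top"):
    p,d=cams.get_image(n); np.savez(n+".npz",p=p,d=d); cv2.imwrite(f"pics/{n}.png",p[...,::-1]); 
    c=cal(n)[4]; print(n,{k:v for k,v in c.items()})
    for q in("crank","grip_mid","screw_seat","jar_clamp","jar_lid","clamp_pad"):
        print(q,[(round(r["p"],2),np.round(np.array(r["location"])*[640,480],1)) for r in cams.mark_of(n,q)][:4])
s=observe();print(s)
E
```

```text
pics
scene {'vertical_fov': 47.05363841602995, 'cx': 311.3152290098205, 'cy': 242.2005422796244, 'view': array([[ 0.8478,  0.5299, -0.0201, -0.4988],
       [-0.3679,  0.6151,  0.6974,  0.096 ],
       [ 0.3819, -0.5839,  0.7164, -1.3428],
       [ 0.    ,  0.    ,  0.    ,  1.    ]])}
crank [(0.92, array([351.4, 221.1])), (0.78, array([365.6, 203.5]))]
grip_mid [(0.56, array([375. , 167.3]))]
screw_seat [(0.56, array([285. , 229.8])), (0.17, array([287.8, 259.7]))]
jar_clamp [(0.6, array([290.6, 304.8])), (0.54, array([424.6, 212.7]))]
jar_lid [(0.92, array([283.6, 278.6])), (0.63, array([201.5, 277.8]))]
clamp_pad [(0.9, array([289.9, 261.2]))]
top {'vertical_fov': 56.768700489195744, 'cx': 323.5262176520207, 'cy': 233.29291798165852, 'view': array([[-0.0288, -0.9996, -0.0005,  0.0194],
       [ 0.9901, -0.0286,  0.1372, -0.5835],
       [-0.1371,  0.0035,  0.9905, -1.0784],
       [ 0.    ,  0.    ,  0.    ,  1.    ]])}
crank [(0.91, array([226.3, 251.1])), (0.8, array([200.1, 255.7]))]
grip_mid [(0.76, array([168. , 259.5])), (0.6, array([240.1, 265. ]))]
screw_seat [(0.68, array([338.4, 236.4]))]
jar_clamp [(0.97, array([337. , 244.3]))]
jar_lid [(0.94, array([347. , 323.5])), (0.68, array([340. , 243.2]))]
clamp_pad [(0.67, array([415.2, 315.9])), (0.58, array([341.8, 243.6])), (0.22, array([436.1, 176.5]))]
{'time_s': 0.7, 'q': array([ 62.5488,  21.8044,  74.335 ,  -0.0008,  83.8564, -12.3357]), 'qvel': array([ 0.0745, -0.0447, -0.0613, -0.0096,  0.0361, -0.0203]), 'joint_efforts': array([ -0.0013, -44.825 , -23.144 ,  -0.0002,   0.0004,   0.    ]), 'position': array([0.1434, 0.531 , 0.2069]), 'tool_rot': array([[-0.9654,  0.2608,  0.    ],
       [ 0.2608,  0.9654,  0.0001],
       [-0.    ,  0.0001, -1.    ]]), 'ft_force': array([-0.1988,  0.2338,  0.1744]), 'wrist_torque': array([ 0.021 , -0.0652,  0.0326]), 'gripper_force': 0.0, 'grip_width': 0.08521584621151512}
```

View pics/scene.png

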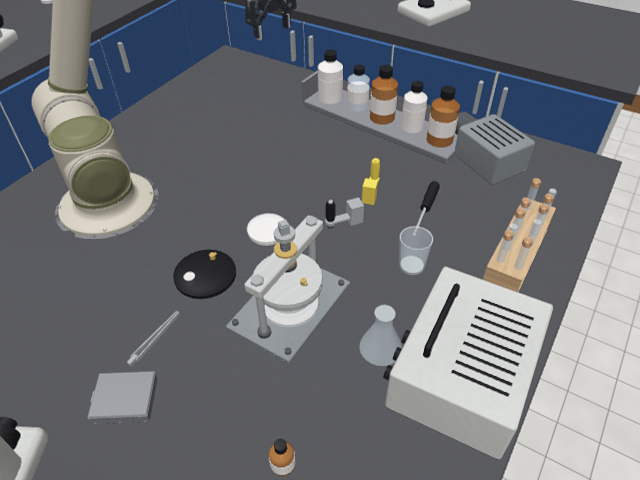

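View pics/top.png

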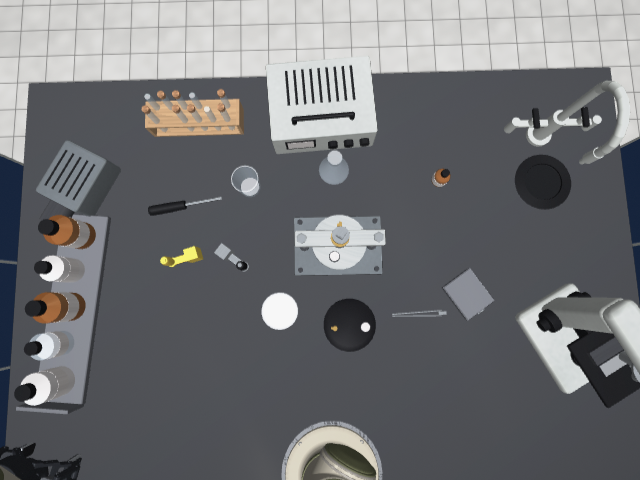

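Candidates for the crank: the steel one has its hub at top-view (223,251) and grip at (242,266). The yellow one is at (185,257). The steel one fits the description. For the lid, the metal one under the clamp at (340,243) is the one meant, not the black one at (349,324). I'll check this in an enlarged crop and measure from depth.

```bash
python3 - <<'E'
from h import *
np.set_printoptions(precision=4,suppress=True)
a=np.load("top.npz");b=np.load("scene.npz")
A=cv2.resize(a["p"][225:285,195:275],(400,300),interpolation=2);B=cv2.resize(a["p"][205:280,290:390],(400,300),interpolation=2)
C=cv2.resize(b["p"][190:235,315:375],(400,300),interpolation=2);D=cv2.resize(b["p"][205:310,240:380],(400,300),interpolation=2)
cv2.imwrite("pics/crop.png",np.vstack([np.hstack([A,B]),np.hstack([C,D])])[...,::-1])
for n,z in(("top",a),("scene",b)):
    P=cloud(n,z["d"]); ok=z["d"]>0
    g=lambda r:ok&np.all([(P[...,i]>r[i][0])&(P[...,i]<r[i][1]) for i in range(3)],0)
    o=at_z(n,*((223,251) if n=="top" else (355,203)),.052); print(n,"hub guess",o, at_z(n,*((242,266)if n=="top" else (331,203)),.075))
    m=g([(o[0]-.1,o[0]+.06),(o[1]-.07,o[1]+.03),(.045,.06)]); print("hub top",m.sum(),np.median(P[m],0),P[m].mean(0)); 
    if m.sum()>4: print(cv2.minAreaRect(P[m][:,:2].astype(np.float32)*1000))
    m=g([(o[0]-.1,o[0]+.06),(o[1]-.09,o[1]+.03),(.066,.09)]); print("grip top",m.sum(),P[m].mean(0))
    c=at_z(n,*((340,237) if n=="top" else (285,228)),.19);print("screw guess",c)
    for lo in np.arange(.14,.23,.01):
        m=g([(c[0]-.04,c[0]+.04),(c[1]-.04,c[1]+.04),(lo,lo+.01)])
        if m.sum()>3:print(round(lo,3),m.sum(),P[m].mean(0),cv2.minAreaRect(P[m][:,:2].astype(np.float32)*1000))
E
```

```text
top hub guess [0.5451 0.2529 0.052 ] [0.505  0.2018 0.075 ]
hub top 165 [0.5431 0.2533 0.0524] [0.542  0.2513 0.0524]
((527.7322387695312, 233.22784423828125), (86.1166000366211, 29.829626083374023), 52.11693572998047)
grip top 62 [0.5071 0.2069 0.0731]
screw guess [ 0.5539 -0.0325  0.19  ]
0.14 7 [ 0.538  -0.061   0.1475] ((538.0130615234375, -60.78778839111328), (22.933387756347656, 0.3302253186702728), 89.25814819335938)
0.15 23 [ 0.5456 -0.0283  0.1561] ((555.9688110351562, -33.68177795410156), (72.21266174316406, 36.346046447753906), 88.92619323730469)
0.16 330 [ 0.5541 -0.0315  0.1646] ((555.0948486328125, -32.510616302490234), (78.52713012695312, 37.11240768432617), 88.34382629394531)
0.17 33 [ 0.5429 -0.0312  0.1717] ((546.6610717773438, -32.373626708984375), (39.96192169189453, 21.35869598388672), 85.25672149658203)
0.2 48 [ 0.5547 -0.0294  0.2086] ((555.8543090820312, -30.791765213012695), (31.971561431884766, 34.3723258972168), 87.79380798339844)
0.21 137 [ 0.5547 -0.0329  0.2121] ((556.1915893554688, -32.47418212890625), (35.6927604675293, 36.39173126220703), 25.176170349
[... 956 characters left out ...]
47), 22.646512985229492)
0.18 34 [ 0.5615 -0.0384  0.1846] ((562.1987915039062, -38.06394958496094), (18.12809944152832, 8.192607879638672), 41.495906829833984)
0.19 5 [ 0.5648 -0.0401  0.1921] ((564.852783203125, -39.31838607788086), (11.306930541992188, 3.739232063293457), 76.49917602539062)
0.2 88 [ 0.5649 -0.0361  0.2079] ((558.9143676757812, -34.88209533691406), (35.78615951538086, 31.350830078125), 28.97547721862793)
0.21 111 [ 0.5612 -0.0356  0.2125] ((559.491943359375, -35.03653335571289), (34.50840759277344, 31.676109313964844), 41.09252166748047)
0.22 57 [ 0.5605 -0.0372  0.2258] ((557.7255249023438, -33.26992416381836), (17.062362670898438, 19.246427536010742), 53.810359954833984)
```

View pics/crop.png

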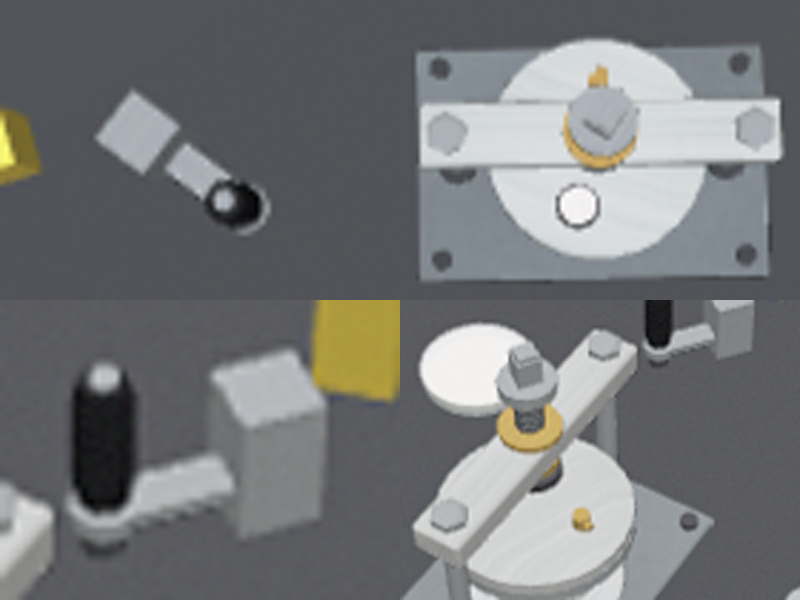

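The crop confirms it: the steel crank with the black grip, apart from the yellow hub to its left, and the square end on its collar above the metal lid. I'll write a move planner and look at the screw with the wrist camera first, then the crank.

```bash
cat >> h.py <<'E'
from scipy.spatial.transform import Rotation as Rn
import json
def plan(p1,yaw,N,via=None,jaw=5.0):
    """rows (dp cm, turn rad) to a pointing-down pose; yaw = world angle of tool y (deg)"""
    s=observe(); p=np.array(s["position"]); R=np.array(s["tool_rot"]); p0=p.copy()
    y=np.radians(yaw); ty=np.array([np.cos(y),np.sin(y),0]); tz=np.array([0,0,-1.]); R1=np.column_stack([np.cross(ty,tz),ty,tz])
    w=Rn.from_matrix(R.T@R1).as_rotvec(); dp=[];tn=[]
    wr=np.round(w/N,4)
    for k in range(N):
        t=p0+(np.array(p1)-p0)*(k+1)/N
        d=np.round(R.T@(t-p)*100,2); p=p+R@d/100; R=R@Rn.from_rotvec(wr).as_matrix(); dp.append(d.tolist()); tn.append(wr.tolist())
    print("max",np.abs(dp).max(),np.abs(tn).max())
    for i in range(0,N,12): print(json.dumps({"jaw":[jaw]*len(dp[i:i+12]),"dp":dp[i:i+12],"turn":tn[i:i+12]}).replace(" ",""))
E
python3 - <<'E'
from h import *
c=cams.calibration("wrist");print(np.round(c["tool_from_camera"],3),c["vertical_fov"])
plan([.47,-.033,.36],-36.7,24)
E
```

```text
[[ 0.001  0.953  0.302  0.077]
 [ 1.    -0.001  0.    -0.001]
 [ 0.001  0.302 -0.953 -0.166]
 [ 0.     0.     0.     1.   ]] 63.27955295241377
max 2.71 0.0811
{"jaw":[5.0,5.0,5.0,5.0,5.0,5.0,5.0,5.0,5.0,5.0,5.0,5.0],"dp":[[-1.93,-1.91,-0.64],[-2.07,-1.76,-0.64],[-2.21,-1.57,-0.63],[-2.33,-1.4,-0.64],[-2.44,-1.2,-0.64],[-2.52,-0.99,-0.64],[-2.6,-0.79,-0.63],[-2.65,-0.58,-0.64],[-2.7,-0.36,-0.64],[-2.71,-0.14,-0.64],[-2.71,0.07,-0.64],[-2.7,0.3,-0.63]],"turn":[[0.0,-0.0,0.0811],[0.0,-0.0,0.0811],[0.0,-0.0,0.0811],[0.0,-0.0,0.0811],[0.0,-0.0,0.0811],[0.0,-0.0,0.0811],[0.0,-0.0,0.0811],[0.0,-0.0,0.0811],[0.0,-0.0,0.0811],[0.0,-0.0,0.0811],[0.0,-0.0,0.0811],[0.0,-0.0,0.0811]]}
{"jaw":[5.0,5.0,5.0,5.0,5.0,5.0,5.0,5.0,5.0,5.0,5.0,5.0],"dp":[[-2.67,0.52,-0.64],[-2.61,0.73,-0.64],[-2.55,0.94,-0.64],[-2.46,1.14,-0.63],[-2.37,1.34,-0.64],[-2.24,1.53,-0.64],[-2.12,1.7,-0.64],[-1.97,1.87,-0.64],[-1.81,2.02,-0.63],[-1.64,2.16,-0.64],[-1.47,2.29,-0.64],[-1.27,2.4,-0.64]],"turn":[[0.0,-0.0,0.0811],[0.0,-0.0,0.0811],[0.0,-0.0,0.0811],[0.0,-0.0,0.0811],[0.0,-0.0,0.0811],[0.0,-0.0,0.0811],[0.0,-0.0,0.0811],[0.0,-0.0,0.0811],[0.0,-0.0,0.0811],[0.0,-0.0,0.0811],[0.0,-0.0,0.0811],[0.0,-0.0,0.0811]]}
```

```bash
python3 - <<'E'
from h import *
plan([.565,-.02,.36],-36.7,24)
E
```

```text
max 2.89 0.0811
{"jaw":[5.0,5.0,5.0,5.0,5.0,5.0,5.0,5.0,5.0,5.0,5.0,5.0],"dp":[[-2.29,-1.76,-0.64],[-2.43,-1.56,-0.64],[-2.55,-1.37,-0.63],[-2.65,-1.15,-0.64],[-2.74,-0.94,-0.64],[-2.8,-0.71,-0.64],[-2.85,-0.48,-0.63],[-2.88,-0.25,-0.64],[-2.89,-0.01,-0.64],[-2.88,0.22,-0.64],[-2.86,0.45,-0.64],[-2.81,0.68,-0.63]],"turn":[[0.0,-0.0,0.0811],[0.0,-0.0,0.0811],[0.0,-0.0,0.0811],[0.0,-0.0,0.0811],[0.0,-0.0,0.0811],[0.0,-0.0,0.0811],[0.0,-0.0,0.0811],[0.0,-0.0,0.0811],[0.0,-0.0,0.0811],[0.0,-0.0,0.0811],[0.0,-0.0,0.0811],[0.0,-0.0,0.0811]]}
{"jaw":[5.0,5.0,5.0,5.0,5.0,5.0,5.0,5.0,5.0,5.0,5.0,5.0],"dp":[[-2.74,0.91,-0.64],[-2.66,1.13,-0.64],[-2.56,1.34,-0.64],[-2.45,1.54,-0.63],[-2.31,1.73,-0.64],[-2.17,1.92,-0.64],[-2.0,2.08,-0.64],[-1.82,2.25,-0.64],[-1.64,2.38,-0.63],[-1.44,2.5,-0.64],[-1.23,2.62,-0.64],[-1.02,2.7,-0.64]],"turn":[[0.0,-0.0,0.0811],[0.0,-0.0,0.0811],[0.0,-0.0,0.0811],[0.0,-0.0,0.0811],[0.0,-0.0,0.0811],[0.0,-0.0,0.0811],[0.0,-0.0,0.0811],[0.0,-0.0,0.0811],[0.0,-0.0,0.0811],[0.0,-0.0,0.0811],[0.0,-0.0,0.0811],[0.0,-0.0,0.0811]]}
```

>>> move_arm(jaw=[5, 5, 5, 5, 5, 5, 5, 5, 5, 5, 5, 5], dp=[[-2.3, -1.8, -0.64], [-2.4, -1.6, -0.64], [-2.5, -1.4, -0.64], [-2.7, -1.2, -0.64], [-2.7, -0.9, -0.64], [-2.8, -0.7, -0.64], [-2.9, -0.5, -0.64], [-2.9, -0.2, -0.64], [-2.9, 0, -0.64], [-2.9, 0.2, -0.64], [-2.9, 0.4, -0.64], [-2.8, 0.7, -0.64]], turn=[[0, 0, 0.081], [0, 0, 0.081], [0, 0, 0.081], [0, 0, 0.081], [0, 0, 0.081], [0, 0, 0.081], [0, 0, 0.081], [0, 0, 0.081], [0, 0, 0.081], [0, 0, 0.081], [0, 0, 0.081], [0, 0, 0.081]])

```text
time_s: 1.7
position: [0.3548, 0.2524, 0.2842]
tool_rot: [[-0.325, 0.946, 0.0], [0.946, 0.325, 0.0], [-0.0, 0.0, -1.0]]
ft_force: [-0.0, 0.3, -0.3]
grip_width: 0.0506
gripper_force: 0.0
```

>>> move_arm(jaw=[5, 5, 5, 5, 5, 5, 5, 5, 5, 5, 5, 5], dp=[[-2.7, 0.9, -0.64], [-2.7, 1.1, -0.64], [-2.6, 1.3, -0.64], [-2.4, 1.5, -0.64], [-2.3, 1.7, -0.64], [-2.2, 1.9, -0.64], [-2.0, 2.1, -0.64], [-1.8, 2.2, -0.64], [-1.6, 2.4, -0.64], [-1.4, 2.5, -0.64], [-1.2, 2.6, -0.64], [-1.0, 2.7, -0.64]], turn=[[0, 0, 0.081], [0, 0, 0.081], [0, 0, 0.081], [0, 0, 0.081], [0, 0, 0.081], [0, 0, 0.081], [0, 0, 0.081], [0, 0, 0.081], [0, 0, 0.081], [0, 0, 0.081], [0, 0, 0.081], [0, 0, 0.081]])

```text
time_s: 2.7
position: [0.5646, -0.0213, 0.3608]
tool_rot: [[0.598, 0.801, 0.0], [0.801, -0.598, 0.0], [0.0, 0.0, -1.0]]
ft_force: [0.3, 0.6, 0.1]
grip_width: 0.0502
gripper_force: 0.0
```

>>> move_arm(jaw=[5, 5], dp=[[0, 0, 0], [0, 0, 0]], turn=[[0, 0, 0], [0, 0, 0]])

```text
time_s: 2.87
position: [0.5646, -0.0211, 0.3599]
tool_rot: [[0.596, 0.803, -0.001], [0.803, -0.596, 0.0], [-0.0, -0.001, -1.0]]
ft_force: [0.2, 0.9, -0.0]
grip_width: 0.0497
gripper_force: 0.0
```

```bash
cat > look.py <<'E'
from h import *
import sys
np.set_printoptions(precision=4,suppress=True)
def bands(name,c,r,zs,dz):
    s=observe(); p,d=cams.get_image("wrist"); cv2.imwrite(f"pics/{name}.png",p[...,::-1]); P=cloud("wrist",d)
    np.savez(name+".npz",p=p,d=d,P=P); print(s["time_s"],s["position"])
    for z in zs:
        m=(d>0)&(np.hypot(P[...,0]-c[0],P[...,1]-c[1])<r)&(P[...,2]>z)&(P[...,2]<z+dz)
        if m.sum()>20:
            rc=cv2.minAreaRect(P[m][:,:2].astype(np.float32)*1000); print(round(z,3),m.sum(),P[m].mean(0),np.median(P[m][:,2]),np.round(rc[0],1),np.round(rc[1],1),round(rc[2],1))
    return p,d,P
E
python3 - <<'E'
from look import *
p,d,P=bands("w1",(.556,-.033),.045,np.arange(.16,.24,.005),.005)
for q in("screw_seat",):
    print(q,[(r["p"],at_z("wrist",*(np.array(r["location"])*[640,480]),.211)) for r in cams.mark_of("wrist",q)])
u,v=proj("wrist",[.556,-.033,.22]);print(u,v)
u,v=int(u),int(v);cv2.imwrite("pics/w1c.png",cv2.resize(p[max(0,v-90):v+90,max(0,u-120):u+120],(800,600))[...,::-1])
E
```

```text
2.8667 [ 0.5646 -0.0211  0.3599]
0.16 1588 [ 0.5581 -0.0253  0.1634] 0.16346739264750648 [556.9 -32.9] [89.9 37.2] 89.8
0.165 369 [ 0.5629 -0.0238  0.1685] 0.16913201923675175 [558.1 -31.4] [36.7 85.4] 8.4
0.17 136 [ 0.564  -0.0236  0.1705] 0.17049696713296622 [562.5 -26.1] [20.  39.9] 49.3
0.2 30 [ 0.5645 -0.0211  0.2035] 0.2036717487350806 [564.4 -24.2] [12.5 35.4] 47.4
0.205 299 [ 0.5583 -0.0288  0.2092] 0.20957880558150255 [556.4 -32.9] [36.7 37.1] 48.7
0.21 748 [ 0.5578 -0.0317  0.2108] 0.21071699109645595 [555.9 -33.2] [36.2 36.4] 52.6
0.215 32 [ 0.5603 -0.0267  0.2175] 0.21751056417517592 [560.5 -26.9] [ 0.6 15.7] 55.8
0.22 33 [ 0.5615 -0.0275  0.2229] 0.22316630590510173 [560.5 -26.8] [ 0.9 15.4] 55.7
0.225 112 [ 0.5576 -0.0302  0.2288] 0.2291669343903812 [555.9 -33.3] [17.1 15.8] 56.8
0.23 298 [ 0.5561 -0.0331  0.2327] 0.2328506495663536 [555.8 -33.3] [15.6 15.8] 57.3
screw_seat [(0.65, array([ 0.5589, -0.0293,  0.211 ]))]
325.17265111210486 229.0577971204967
```

View pics/w1c.png

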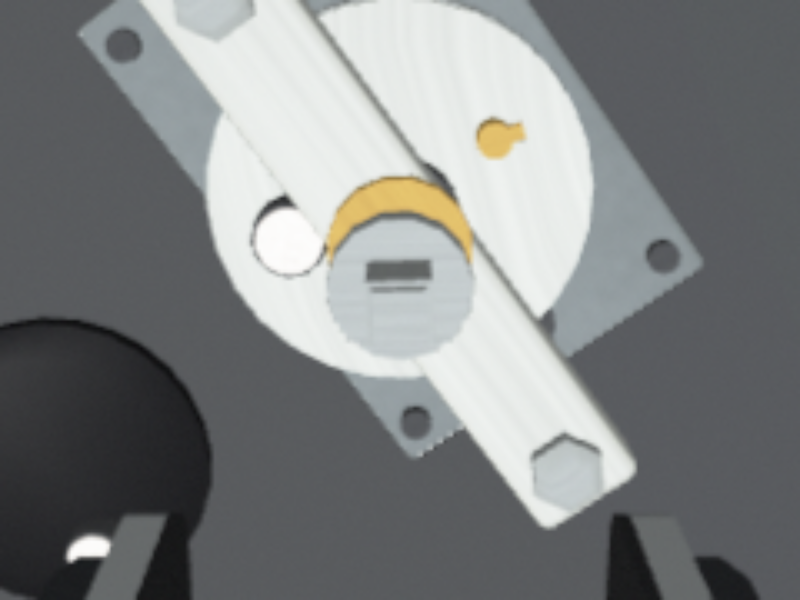

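The wrist view shows the square end at crop (399,285), nearly aligned with the tool. It sits at (0.556,-0.033) with the collar at z 0.211 and the top at 0.233, which matches 22.5 mm. Next I'll view the crank.

```bash
python3 - <<'E'
from h import *
P=np.load("w1.npz")["P"]
m=(np.hypot(P[...,0]-.556,P[...,1]+.0333)<.013)&(P[...,2]>.214)&(P[...,2]<.2265)
X=P[m][:,:2];X=X-X.mean(0);w,V=np.linalg.eigh(X.T@X);print(m.sum(),np.degrees(np.arctan2(*V[::-1,1])),np.sqrt(w/len(X)))
m=(np.hypot(P[...,0]-.556,P[...,1]+.0333)<.014)&(P[...,2]>.231)
X=(P[m][:,:2]*1000);f=lambda a:(lambda Y:np.prod(np.ptp(Y,axis=0)))(X@np.array([[np.cos(a),-np.sin(a)],[np.sin(a),np.cos(a)]]))
print(min(range(-60,30),key=lambda a:f(np.radians(a))),[round(f(np.radians(a)),1) for a in(-38,-36,-34,-32,-30)])
plan([.553,.264,.20],-36.7,12)
E
```

```text
82 145.84093271526044 [0.00020777 0.00476851]
-36 [np.float64(185.7), np.float64(180.5), np.float64(182.7), np.float64(187.1), np.float64(191.1)]
max 1.85 0.0004
{"jaw":[5.0,5.0,5.0,5.0,5.0,5.0,5.0,5.0,5.0,5.0,5.0,5.0],"dp":[[1.85,-1.47,1.34],[1.85,-1.48,1.34],[1.84,-1.48,1.33],[1.85,-1.47,1.34],[1.85,-1.48,1.34],[1.84,-1.48,1.34],[1.85,-1.48,1.33],[1.84,-1.48,1.34],[1.85,-1.48,1.34],[1.84,-1.48,1.34],[1.84,-1.48,1.33],[1.85,-1.48,1.34]],"turn":[[-0.0,0.0,0.0004],[-0.0,0.0,0.0004],[-0.0,0.0,0.0004],[-0.0,0.0,0.0004],[-0.0,0.0,0.0004],[-0.0,0.0,0.0004],[-0.0,0.0,0.0004],[-0.0,0.0,0.0004],[-0.0,0.0,0.0004],[-0.0,0.0,0.0004],[-0.0,0.0,0.0004],[-0.0,0.0,0.0004]]}
```

>>> move_arm(jaw=[5, 5, 5, 5, 5, 5, 5, 5, 5, 5, 5, 5], dp=[[1.85, -1.48, 1.34], [1.85, -1.48, 1.34], [1.85, -1.48, 1.34], [1.85, -1.48, 1.34], [1.85, -1.48, 1.34], [1.85, -1.48, 1.34], [1.85, -1.48, 1.34], [1.85, -1.48, 1.34], [1.85, -1.48, 1.34], [1.85, -1.48, 1.34], [1.85, -1.48, 1.34], [1.85, -1.48, 1.34]], turn=[[0, 0, 0], [0, 0, 0], [0, 0, 0], [0, 0, 0], [0, 0, 0], [0, 0, 0], [0, 0, 0], [0, 0, 0], [0, 0, 0], [0, 0, 0], [0, 0, 0], [0, 0, 0]])

```text
time_s: 3.97
position: [0.552, 0.266, 0.1996]
tool_rot: [[0.593, 0.805, 0.0], [0.805, -0.593, 0.0], [0.0, 0.0, -1.0]]
ft_force: [0.3, 1.0, -0.4]
grip_width: 0.0498
gripper_force: 0.0
```

>>> move_arm(jaw=[5, 5], dp=[[0, 0, 0], [0, 0, 0]], turn=[[0, 0, 0], [0, 0, 0]])

```text
time_s: 4.13
position: [0.5519, 0.2654, 0.1994]
tool_rot: [[0.592, 0.806, -0.001], [0.806, -0.592, -0.0], [-0.001, -0.001, -1.0]]
ft_force: [-0.2, -0.6, -0.1]
grip_width: 0.05
gripper_force: 0.0
```

```bash
python3 - <<'E'
from look import *
p,d,P=bands("w2",(.544,.2525),.025,[.046],.012)
m=(d>0)&(np.hypot(P[...,0]-.544,P[...,1]-.2525)<.023)&(P[...,2]>.046)
X=(P[m][:,:2]*1000);R=lambda a:np.array([[np.cos(a),-np.sin(a)],[np.sin(a),np.cos(a)]])
f=lambda a:np.prod(np.ptp(X@R(a),axis=0))
aa=np.arange(-70,20,.5);a=min(aa,key=lambda a:f(np.radians(a)));print("best",a)
m=(np.hypot(P[...,0]-.507,P[...,1]-.206)<.03)&(P[...,2]>.068);print("grip top",m.sum(),P[m].mean(0),(P[m].max(0)+P[m].min(0))/2)
for z in(.03,.04,.05,.06): 
    m=(np.hypot(P[...,0]-.507,P[...,1]-.206)<.03)&(abs(P[...,2]-z)<.005); print(z,m.sum(),P[m].mean(0) if m.sum() else 0)
s=observe();print(np.degrees(np.arctan2(s["tool_rot"][1,1],s["tool_rot"][0,1])))
u,v=proj("wrist",[.53,.235,.05]);u,v=int(u),int(v);print(u,v);cv2.imwrite("pics/w2c.png",cv2.resize(p,(640,480))[...,::-1])
E
```

```text
4.1333 [0.5519 0.2654 0.1994]
0.046 1294 [0.5466 0.2534 0.052 ] 0.052124301972329506 [546.1 252.8] [30.6 30. ] 51.9
best -38.0
grip top 429 [0.5105 0.2074 0.0739] [0.5097 0.2064 0.0734]
0.03 69 [0.5146 0.2121 0.031 ]
0.04 100 [0.514 0.212 0.04 ]
0.05 113 [0.5142 0.2121 0.05  ]
0.06 116 [0.5143 0.2123 0.0601]
-36.38133489018158
322 250
```

View pics/w2c.png

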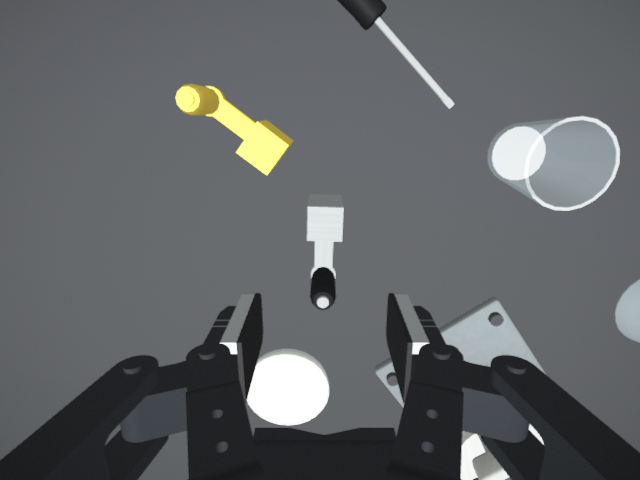

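The steel crank's hub is at pixel (325,217) and its grip at (323,290). That gives hub (0.5461,0.2528), top z 0.052, and y axis at -38°, all matching the drawing. Now I'll descend and grasp.

```bash
python3 - <<'E'
from h import *
plan([.5461,.2528,.020],-38,8)
E
```

```text
max 2.26 0.0035
{"jaw":[5.0,5.0,5.0,5.0,5.0,5.0,5.0,5.0],"dp":[[-0.17,0.02,2.25],[-0.16,0.02,2.26],[-0.17,0.02,2.25],[-0.16,0.03,2.25],[-0.17,0.02,2.25],[-0.17,0.02,2.26],[-0.16,0.02,2.25],[-0.17,0.03,2.25]],"turn":[[0.0,-0.0,0.0035],[0.0,-0.0,0.0035],[0.0,-0.0,0.0035],[0.0,-0.0,0.0035],[0.0,-0.0,0.0035],[0.0,-0.0,0.0035],[0.0,-0.0,0.0035],[0.0,-0.0,0.0035]]}
```

>>> move_arm(jaw=[5, 5, 5, 5, 5, 5, 5, 5, 5], dp=[[-0.25, 0.04, 2.25], [-0.25, 0.04, 2.25], [-0.25, 0.04, 2.25], [-0.25, 0.04, 2.25], [-0.2, 0.02, 2.25], [-0.13, 0.01, 2.25], [0, 0, 2.25], [0, 0, 2.2], [0, 0, 0]], turn=[[0, 0, 0.0035], [0, 0, 0.0035], [0, 0, 0.0035], [0, 0, 0.0035], [0, 0, 0.0035], [0, 0, 0.0035], [0, 0, 0.0035], [0, 0, 0.0035], [0, 0, 0]])

```text
time_s: 4.93
position: [0.5452, 0.2508, 0.0175]
tool_rot: [[0.618, 0.786, -0.005], [0.786, -0.618, -0.001], [-0.004, -0.003, -1.0]]
ft_force: [-0.7, -0.4, -0.1]
grip_width: 0.0496
gripper_force: 0.0
```

>>> move_arm(jaw=[2.5, 2.5, 2.5, 2.5, 2.5, 2.5], dp=[[0, 0, 0], [0, 0, 0], [0, 0, 0], [0, 0, 0], [0, 0, 0], [0, 0, 0]], turn=[[0, 0, 0], [0, 0, 0], [0, 0, 0], [0, 0, 0], [0, 0, 0], [0, 0, 0]], force=60)

```text
time_s: 5.43
position: [0.5478, 0.2524, 0.0222]
tool_rot: [[0.617, 0.787, 0.003], [0.787, -0.617, 0.001], [0.003, 0.002, -1.0]]
ft_force: [-0.9, -0.7, 7.1]
grip_width: 0.0278
gripper_force: 59.9
```

```bash
python3 - <<'E'
from h import *
s=observe();print(s["position"],s["tool_rot"],s["ft_force"],s["grip_width"],s["gripper_force"])
print(np.degrees(np.arctan2(s["tool_rot"][1,1],s["tool_rot"][0,1])))
E
```

```text
[0.54782375 0.25235955 0.0222179 ] [[ 6.16913148e-01  7.87023481e-01  3.49399791e-03]
 [ 7.87027010e-01 -6.16918305e-01  5.38638092e-04]
 [ 2.57943209e-03  2.41757780e-03 -9.99993751e-01]] [-0.90876887 -0.65245305  7.14501268] 0.02776294176994215 59.947396223433316
-38.091571637267066
```

>>> move_arm(jaw=[2.5, 2.5, 2.5, 2.5, 2.5, 2.5, 2.5, 2.5, 2.5, 2.5, 2.5, 2.5], dp=[[0, 0, -1], [0, 0, -2], [0, 0, -3], [0, 0, -3], [0, 0, -3], [0, 0, -3], [0, 0, -3], [0, 0, -3], [0, 0, -3], [0, 0, -2], [0, 0, 0], [0, 0, 0]], turn=[[0, 0, 0], [0, 0, 0], [0, 0, 0], [0, 0, 0], [0, 0, 0], [0, 0, 0], [0, 0, 0], [0, 0, 0], [0, 0, 0], [0, 0, 0], [0, 0, 0], [0, 0, 0]])

```text
time_s: 6.43
position: [0.5466, 0.2522, 0.2806]
tool_rot: [[0.617, 0.787, 0.001], [0.787, -0.617, 0.0], [0.001, 0.001, -1.0]]
ft_force: [-0.4, 0.1, -4.7]
grip_width: 0.0275
gripper_force: 59.7
```

```bash
python3 - <<'E'
from look import *
s=observe();print(s["position"],s["ft_force"],s["grip_width"],s["gripper_force"])
t=s["position"]; R=s["tool_rot"]
p,d,P=bands("w3",t[:2],.04,[],.005)
Q=(P-t)@R  # tool coords
m=(d>0)&(abs(Q[...,0])<.02)&(abs(Q[...,1])<.016)&(abs(Q[...,2]+.030)<.006);print("hubtop",m.sum(),Q[m].mean(0),Q[m].min(0),Q[m].max(0))
A=np.c_[Q[m][:,:2],np.ones(m.sum())];print("plane",np.linalg.lstsq(A,Q[m][:,2],rcond=None)[0])
m=(d>0)&(np.hypot(Q[...,0]+.06,Q[...,1])<.02)&(Q[...,2]<-.045)&(Q[...,2]>-.06);print("griptop",m.sum(),Q[m].mean(0),(Q[m].min(0)+Q[m].max(0))/2)
plan([.5558,-.0333,.27],-34.2,12,jaw=2.5)
E
```

```text
[0.5466 0.2522 0.2806] [-0.4002  0.1206 -4.6693] 0.027546994729507855 59.72936098132777
6.4333 [0.5466 0.2522 0.2806]
hubtop 5507 [ 0.0011  0.0006 -0.0284] [-0.0164 -0.016  -0.036 ] [ 0.0151  0.016  -0.024 ]
plane [ 0.0086  0.0652 -0.0284]<stdin>:8: RuntimeWarning: Mean of empty slice.
  ret = um.true_divide(
Traceback (most recent call last):
ValueError: zero-size array to reduction operation minimum which has no identity
```

```bash
python3 - <<'E'
from look import *
z=np.load("w3.npz");p,d,P=z["p"],z["d"],z["P"];s=observe();t=s["position"];R=s["tool_rot"];Q=(P-t)@R
cv2.imwrite("pics/w3c.png",p[120:480,80:560][...,::-1])
m=(d>0)&(np.hypot(Q[...,0]+.06,Q[...,1])<.025)&(Q[...,2]<0.02);print(m.sum(),Q[m].min(0),Q[m].max(0))
m=(d>0)&(abs(Q[...,0])<.013)&(abs(Q[...,1])<.011)&(abs(Q[...,2]+.029)<.004)
A=np.c_[Q[m][:,:2],np.ones(m.sum())];print("plane",m.sum(),np.linalg.lstsq(A,Q[m][:,2],rcond=None)[0])
E
```

```text
3570 [-0.0652 -0.0136 -0.0393] [-0.0367  0.0116  0.0124]
plane 3277 [-0.012   0.0765 -0.03  ]
```

View pics/w3c.png

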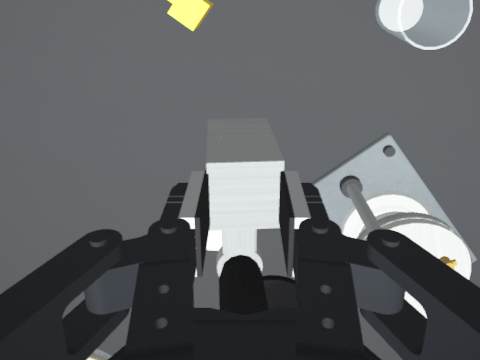

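```bash
python3 - <<'E'
from look import *
for n in("w2","w3"):
    z=np.load(n+".npz");P=z["P"];d=z["d"]
    m=(d>0)&(abs(P[...,2])<.006); X=P[m][::20]
    print(n,"bench",len(X),np.linalg.lstsq(np.c_[X[:,:2]-X[:,:2].mean(0),np.ones(len(X))],X[:,2],rcond=None)[0])
z=np.load("w2.npz");P=z["P"];m=(np.hypot(P[...,0]-.546,P[...,1]-.2528)<.014)&(P[...,2]>.046);X=P[m];print("w2 hub",np.linalg.lstsq(np.c_[X[:,:2]-X[:,:2].mean(0),np.ones(len(X))],X[:,2],rcond=None)[0])
s=observe();z=np.load("w3.npz");Q=(z["P"]-s["position"])@s["tool_rot"]
# +x face of hub in tool coords
for zz in (-.02,-.01,0,.01,.02):
    m=(abs(Q[...,2]-zz)<.003)&(Q[...,0]>.009)&(Q[...,0]<.022)&(abs(Q[...,1])<.021); print(zz,m.sum(),Q[m].mean(0),np.percentile(Q[m][:,1],[1,99]))
E
```

```text
w2 bench 10929 [ 0.0025 -0.0008  0.0002]
w3 bench 10405 [-0.0021 -0.0017 -0.002 ]
w2 hub [ 0.0073 -0.0021  0.0522]
-0.02 435 [ 0.0147  0.0005 -0.02  ] [-0.0142  0.0154]
-0.01 372 [ 0.0149 -0.0003 -0.01  ] [-0.015   0.0145]
0 310 [ 0.015  -0.0008 -0.0001] [-0.0155  0.0137]
0.01 254 [ 0.0151 -0.0013  0.01  ] [-0.0162  0.0129]
0.02 186 [ 0.0152 -0.0018  0.0195] [-0.0171  0.0122]
```

The crank is held well but rolled about 0.065 rad about the tool's x axis. I'll compensate by tilting the tool as I carry it over the screw.

```bash
cat >> h.py <<'E'
def plan2(p1,R1,N,jaw=2.5):
    s=observe(); p=np.array(s["position"]); R=np.array(s["tool_rot"]); p0=p.copy()
    w=np.round(Rn.from_matrix(R.T@R1).as_rotvec()/N,4); o=[]
    for k in range(N):
        t=p0+(np.array(p1)-p0)*(k+1)/N; d=np.round(R.T@(t-p)*100,2); p=p+R@d/100; R=R@Rn.from_rotvec(w).as_matrix(); o.append(d.tolist())
    print(w.tolist(),o)
def down(yaw,tilt=0):
    y=np.radians(yaw); ty=np.array([np.cos(y),np.sin(y),0]); tz=np.array([0,0,-1.]); return np.column_stack([np.cross(ty,tz),ty,tz])@Rn.from_rotvec([tilt,0,0]).as_matrix()
E
python3 - <<'E'
from h import *
R1=down(-34.2,-.065);u=np.array([-.0003,-.0019,.0232]);p1=np.array([.5558,-.0333,.248])-R1@u;print(p1);plan2(p1,R1,12)
E
```

```text
[ 0.5562904  -0.03327055  0.27127442]
[-0.0055, 0.0003, -0.0057] [[-1.82, 1.53, 0.07], [-1.83, 1.53, 0.07], [-1.83, 1.51, 0.08], [-1.85, 1.5, 0.09], [-1.85, 1.49, 0.09], [-1.87, 1.48, 0.11], [-1.87, 1.46, 0.11], [-1.88, 1.46, 0.12], [-1.88, 1.45, 0.12], [-1.9, 1.43, 0.14], [-1.9, 1.42, 0.14], [-1.92, 1.41, 0.14]]
```

>>> move_arm(jaw=[2.5, 2.5, 2.5, 2.5, 2.5, 2.5, 2.5, 2.5, 2.5, 2.5, 2.5, 2.5], dp=[[-1.82, 1.53, 0.07], [-1.83, 1.53, 0.07], [-1.83, 1.51, 0.08], [-1.85, 1.5, 0.09], [-1.85, 1.49, 0.09], [-1.87, 1.48, 0.11], [-1.87, 1.46, 0.11], [-1.88, 1.46, 0.12], [-1.88, 1.45, 0.12], [-1.9, 1.43, 0.14], [-1.9, 1.42, 0.14], [-1.92, 1.41, 0.14]], turn=[[-0.0055, 0, -0.0057], [-0.0055, 0, -0.0057], [-0.0055, 0, -0.0057], [-0.0055, 0, -0.0057], [-0.0055, 0, -0.0057], [-0.0055, 0, -0.0057], [-0.0055, 0, -0.0057], [-0.0055, 0, -0.0057], [-0.0055, 0, -0.0057], [-0.0055, 0, -0.0057], [-0.0055, 0, -0.0057], [-0.0055, 0, -0.0057]])

```text
time_s: 7.48
position: [0.5559, -0.0341, 0.2705]
tool_rot: [[0.562, 0.826, 0.049], [0.827, -0.56, -0.038], [-0.004, 0.062, -0.998]]
ft_force: [-0.4, -0.2, -3.2]
grip_width: 0.0279
gripper_force: 59.8
```

>>> move_arm(jaw=[2.5, 2.5, 2.5, 2.5], dp=[[0, 0, 0], [0, 0, 0], [0, 0, 0], [0, 0, 0]], turn=[[0, 0, 0], [0, 0, 0], [0, 0, 0], [0, 0, 0]])

```text
time_s: 7.82
position: [0.5566, -0.0322, 0.2721]
tool_rot: [[0.561, 0.826, 0.052], [0.828, -0.56, -0.038], [-0.003, 0.064, -0.998]]
ft_force: [-0.6, -0.5, -3.7]
grip_width: 0.0275
gripper_force: 59.8
```

```bash
cat > chk.py <<'E'
from look import *
def hub(name):
    s=observe();t=s["position"];R=s["tool_rot"];print("ft",s["ft_force"])
    p,d,P=bands(name,t[:2],.04,[],.005)
    Q=(P-t)@R; B=down(np.degrees(np.arctan2(R[1,1],R[0,1]))); X=(P-t)@B  # level frame at TCP
    rows=[]
    for zz in (-.02,-.01,0,.01,.02):
        m=(abs(X[...,2]-zz)<.003)&(X[...,0]>.007)&(X[...,0]<.024)&(abs(X[...,1])<.022)
        if m.sum()>20: a,b=np.percentile(X[m][:,1],[1,99]); rows.append((zz,X[m][:,0].mean(),(a+b)/2))
    rows=np.array(rows);fx=np.polyfit(rows[:,0],rows[:,1],1);fy=np.polyfit(rows[:,0],rows[:,2],1)
    m=(abs(X[...,0])<.013)&(abs(X[...,1])<.011)&(abs(X[...,2]+.029)<.005)
    pl=np.linalg.lstsq(np.c_[X[m][:,:2],np.ones(m.sum())],X[m][:,2],rcond=None)[0]
    zb=pl[2]+.052; c=np.array([np.polyval(fx,zb)-.015,np.polyval(fy,zb),zb])
    print("tilt slopes x,y",fx[0],fy[0],"plane",pl,"underside in world",t+B@c)
    m=(X[...,0]>.009)&(X[...,0]<.022)&(abs(X[...,1])<.012)&(abs(X[...,2])<.015); k=np.polyfit(X[m][:,1],X[m][:,0],1)[0]
    print("face yaw",np.degrees(np.arctan2(R[1,1],R[0,1])), "face dx/dy deg",np.degrees(np.arctan(k)))
E
python3 -c "
from chk import *
hub('w4')"
```

```text
ft [-0.6421 -0.5156 -3.7091]
7.8167 [ 0.5566 -0.0322  0.2721]
tilt slopes x,y 0.0075520720676100165 -0.009579852857725116 plane [-0.0115  0.0142 -0.0301] underside in world [ 0.5556 -0.0314  0.2502]
face yaw -34.12189111377493 face dx/dy deg -0.16940538507161443
```

>>> move_arm(jaw=[2.5, 2.5, 2.5, 2.5, 2.5, 2.5], dp=[[-0.15, 0.12, 0.4], [0, 0.03, 0.5], [0, 0.03, 0.4], [0, 0, 0], [0, 0, 0], [0, 0, 0]], turn=[[0, 0, 0], [0, 0, 0], [0, 0, 0], [0, 0, 0], [0, 0, 0], [0, 0, 0]])

```text
time_s: 8.37
position: [0.5583, -0.0359, 0.2601]
tool_rot: [[0.562, 0.826, 0.053], [0.827, -0.561, -0.039], [-0.002, 0.066, -0.998]]
ft_force: [0.3, -0.4, -3.5]
grip_width: 0.0276
gripper_force: 59.8
```

```bash
python3 -c "
from chk import *
hub('w5');hub('w5b')"
```

```text
ft [ 0.2504 -0.4301 -3.5233]
8.3667 [ 0.5583 -0.0359  0.2601]
tilt slopes x,y 0.007839327847426098 -0.010073719291030821 plane [-0.0094  0.0086 -0.0299] underside in world [ 0.5573 -0.0351  0.238 ]
face yaw -34.176234302959394 face dx/dy deg -0.2540382515967729
ft [-0.3417  0.4593 -3.6749]
8.4167 [ 0.5583 -0.0359  0.2602]
tilt slopes x,y 0.008598904739916471 -0.008596288237315931 plane [-0.0108  0.0108 -0.0299] underside in world [ 0.5573 -0.0351  0.2381]
face yaw -34.17509364654944 face dx/dy deg -0.22312518304088003
```

>>> move_arm(jaw=[2.5, 2.5, 2.5, 2.5], dp=[[0.06, -0.22, 0], [0, 0, 0], [0, 0, 0], [0, 0, 0]], turn=[[0, 0, 0], [0, 0, 0], [0, 0, 0], [0, 0, 0]])

```text
time_s: 8.8
position: [0.5567, -0.0342, 0.2599]
tool_rot: [[0.562, 0.826, 0.053], [0.827, -0.56, -0.039], [-0.002, 0.066, -0.998]]
ft_force: [0.3, -0.8, -3.0]
grip_width: 0.0276
gripper_force: 59.8
```

```bash
python3 -c "
from chk import *
hub('w6')
p=cams.get_image('scene')[0];cv2.imwrite('pics/s2.png',cv2.resize(p[160:310,200:400],(800,600),interpolation=2)[...,::-1])"
```

```text
ft [ 0.2633 -0.8202 -2.9768]
8.8 [ 0.5567 -0.0342  0.2599]
tilt slopes x,y 0.008282406589963797 -0.010006652804019193 plane [-0.0111  0.0111 -0.0298] underside in world [ 0.5557 -0.0334  0.2378]
face yaw -34.17421919562873 face dx/dy deg -0.32917262862882085
```

View pics/s2.png

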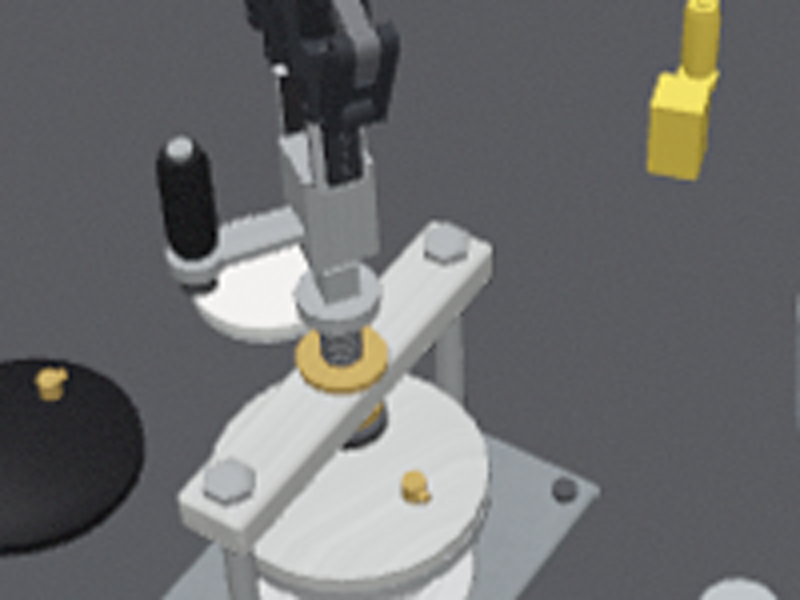

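The hub hangs just above the square end at crop (340,285), and the two are aligned. Now I'll lower it while watching the force.

>>> move_arm(jaw=[2.5, 2.5, 2.5, 2.5, 2.5], dp=[[0, -0.02, 0.3], [0, -0.02, 0.3], [0, -0.01, 0.2], [0, -0.01, 0.2], [0, 0, 0]], turn=[[0, 0, 0], [0, 0, 0], [0, 0, 0], [0, 0, 0], [0, 0, 0]])

```text
time_s: 9.32
position: [0.5567, -0.0343, 0.2493]
tool_rot: [[0.562, 0.825, 0.053], [0.827, -0.561, -0.039], [-0.002, 0.065, -0.998]]
ft_force: [-0.1, -1.0, -4.5]
grip_width: 0.0273
gripper_force: 59.8
```

>>> move_arm(jaw=[2.5, 2.5, 2.5, 2.5, 2.5, 2.5], dp=[[0, -0.02, 0.3], [0, -0.02, 0.4], [0, -0.02, 0.4], [0, -0.02, 0.3], [0, -0.01, 0.1], [0, 0, 0]], turn=[[0, 0, 0], [0, 0, 0], [0, 0, 0], [0, 0, 0], [0, 0, 0], [0, 0, 0]])

```text
time_s: 9.82
position: [0.5568, -0.0343, 0.2344]
tool_rot: [[0.562, 0.826, 0.053], [0.827, -0.561, -0.039], [-0.002, 0.065, -0.998]]
ft_force: [1.0, -0.2, -4.4]
grip_width: 0.0276
gripper_force: 59.7
```

>>> move_arm(jaw=[2.5, 2.5, 2.5, 2.5], dp=[[0, 0, 0.1], [0, 0, 0.1], [0, 0, 0], [0, 0, 0]], turn=[[0, 0, 0], [0, 0, 0], [0, 0, 0], [0, 0, 0]])

```text
time_s: 10.15
position: [0.5569, -0.0344, 0.2328]
tool_rot: [[0.562, 0.825, 0.053], [0.827, -0.561, -0.039], [-0.002, 0.066, -0.998]]
ft_force: [0.9, -1.1, -3.6]
grip_width: 0.0276
gripper_force: 59.8
```

>>> move_arm(jaw=[2.5, 2.5, 5, 5, 5, 5], dp=[[0, 0, 0.1], [0, 0, 0], [0, 0, 0], [0, 0, 0], [0, 0, 0], [0, 0, 0]], turn=[[0, 0, 0], [0, 0, 0], [0, 0, 0], [0, 0, 0], [0, 0, 0], [0, 0, 0]])

```text
time_s: 10.65
position: [0.557, -0.0344, 0.2319]
tool_rot: [[0.562, 0.825, 0.053], [0.827, -0.561, -0.039], [-0.002, 0.066, -0.998]]
ft_force: [-0.2, -0.4, -0.0]
grip_width: 0.0503
gripper_force: 0.0
```

>>> move_arm(jaw=[5, 5, 5, 5, 5, 5], dp=[[0, 0, -2], [0, 0, -2.5], [0, 0, -2.5], [0, 0, -2.5], [0, 0, -2], [0, 0, 0]], turn=[[0, 0, 0], [0, 0, 0], [0.02, 0, 0], [0.02, 0, 0], [0.025, 0, 0], [0, 0, 0]])

```text
time_s: 11.15
position: [0.553, -0.0311, 0.3506]
tool_rot: [[0.562, 0.827, 0.006], [0.827, -0.562, -0.004], [0.0, 0.007, -1.0]]
ft_force: [-0.4, 0.7, 0.4]
grip_width: 0.05
gripper_force: 0.0
```

```bash
python3 - <<'E'
from look import *
p,d,P=bands("w7",(.556,-.033),.06,[.255,.258,.261,.264,.267,.277,.28,.283,.286],.003)
m=(np.hypot(P[...,0]-.556,P[...,1]+.0333)<.013)&(P[...,2]>.25);X=P[m];print("plane",np.linalg.lstsq(np.c_[X[:,:2]-[.556,-.0333],np.ones(len(X))],X[:,2],rcond=None)[0])
m=(np.hypot(P[...,0]-.556,P[...,1]+.0333)>.03)&(np.hypot(P[...,0]-.556,P[...,1]+.0333)<.09)&(P[...,2]>.275);X=P[m];print("grip",len(X),X.mean(0) if len(X) else 0)
print(observe()["tool_rot"])
cv2.imwrite("pics/w7c.png",p[...,::-1])
E
```

```text
11.15 [ 0.553  -0.0311  0.3506]
0.255 99 [ 0.5446 -0.0497  0.2566] 0.2565765031554078 [541.9 -50.7] [70.4 29.3] 52.4
0.258 1559 [ 0.5526 -0.0382  0.26  ] 0.26012459949511896 [543.  -52.7] [71. 30.] 56.5
0.261 438 [ 0.5533 -0.0364  0.2616] 0.261420585286267 [543.2 -52.6] [70.9 29.8] 56.9
0.264 57 [ 0.5248 -0.078   0.2656] 0.2658246721419909 [524.9 -79.1] [ 5.9 18.6] 54.7
0.267 58 [ 0.525  -0.0783  0.2686] 0.2686562069365839 [524.4 -78.9] [ 6.2 19.1] 57.7
0.277 112 [ 0.5235 -0.0804  0.2787] 0.2788348050648586 [523.5 -80.2] [ 4.8 14.3] 52.6
0.28 37 [ 0.5231 -0.0815  0.2809] 0.2804952304910552 [523.3 -80.9] [ 3.9 10.8] 52.9
plane [6.8766 9.9927 0.3136]
grip 38825 [ 0.5543 -0.0226  0.4363]
[[ 0.5621  0.8271  0.0031]
 [ 0.8271 -0.5621 -0.0034]
 [-0.0011  0.0044 -1.    ]]
```

View pics/w7c.png

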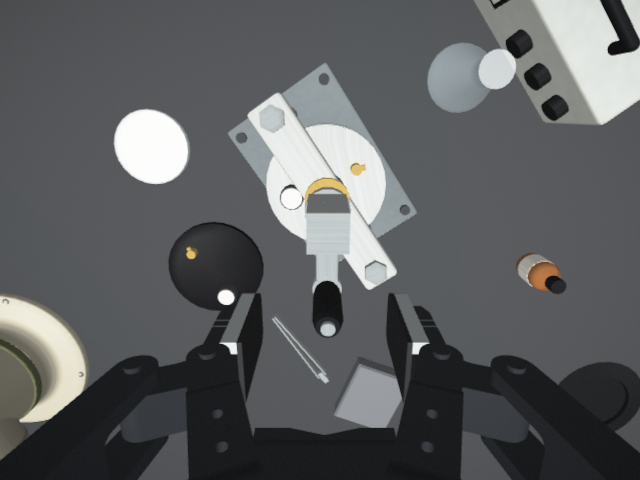

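The crank is seated: hub top at z 0.2605, upright and centred in view at (328,235), with the grip at (328,325). Next I'll grasp the revolving grip.

>>> move_arm(jaw=[5, 5, 5, 5, 5, 5, 5, 5], dp=[[-2, 0.12, 0], [-2, 0.12, 1], [-2, 0.12, 2], [0, 0, 2.4], [0, 0, 2.4], [0, 0, 1.6], [0, 0, 1.0], [0, 0, 0]], turn=[[0.005, 0, 0], [0, 0, 0], [0, 0, 0], [0, 0, 0], [0, 0, 0], [0, 0, 0], [0, 0, 0], [0, 0, 0]])

```text
time_s: 11.87
position: [0.5192, -0.0818, 0.2395]
tool_rot: [[0.562, 0.827, -0.01], [0.827, -0.562, 0.002], [-0.004, -0.01, -1.0]]
ft_force: [-0.3, 0.2, -0.3]
grip_width: 0.0499
gripper_force: 0.0
```

>>> move_arm(jaw=[1.8, 1.8, 1.8, 1.8, 1.8, 1.8, 1.8, 1.8], dp=[[0, 0, 0], [0, 0, 0], [0, 0, 0], [0, 0, 0], [0, 0, 0], [0, 0, 0], [0, 0, 0], [0, 0, 0]], turn=[[0, 0, 0], [0, 0, 0], [0, 0, 0], [0, 0, 0], [0, 0, 0], [0, 0, 0], [0, 0, 0], [0, 0, 0]], force=25)

```text
time_s: 12.53
position: [0.5208, -0.0825, 0.2431]
tool_rot: [[0.562, 0.827, -0.004], [0.827, -0.562, -0.0], [-0.002, -0.003, -1.0]]
ft_force: [-0.1, -0.9, 2.9]
grip_width: 0.0206
gripper_force: 24.9
```

```bash
python3 - <<'E'
from h import *
np.set_printoptions(precision=4,suppress=True)
s=observe();R=s["tool_rot"];print(s["time_s"],s["position"],R,s["ft_force"],s["wrist_torque"],s["grip_width"],s["gripper_force"],s["q"])
v=s["position"][:2]-[.5558,-.0334];print(np.hypot(*v),np.degrees(np.arctan2(v[1],v[0])))
E
```

```text
12.5333 [ 0.5208 -0.0825  0.2431] [[ 0.562   0.8271 -0.004 ]
 [ 0.8271 -0.562  -0.0001]
 [-0.0023 -0.0032 -1.    ]] [-0.0866 -0.8784  2.8797] [-0.183   0.0356  0.044 ] 0.020606218757220164 24.860233962535858 [-21.8272  18.2471  73.7562  -0.0906  88.2065  12.3696]
0.060297639133903 -125.49245478641154
```

```bash
cat > wind.py <<'E'
from h import *
C=np.array([.5558,-.0334]); 
def st():
    s=observe(); v=s["position"][:2]-C; ph=np.arctan2(v[1],v[0]); f=s["ft_force"]
    t=np.array([np.sin(ph),-np.cos(ph)])  # clockwise tangent
    print("t %.2f r %.4f phi %.1f z %.4f | resist %.2f radial %.2f fz %.2f tz %.2f"%(s["time_s"],np.hypot(*v),np.degrees(ph),s["position"][2],-f[:2]@t,f[:2]@v/np.hypot(*v),f[2],s["wrist_torque"][2])); return s,np.degrees(ph)
def rows(ph,steps):
    s=observe();R=s["tool_rot"];o=[]
    for a in steps:
        q=ph-a; d=.06*np.array([np.cos(np.radians(q))-np.cos(np.radians(ph)),np.sin(np.radians(q))-np.sin(np.radians(ph)),0]); d[2]=-.012*a/360
        o.append((np.round(R.T@d*100,2)+0).tolist()); ph=q
    print("to",ph,o); return ph
E
python3 - <<'E'
from wind import *
st(); ph=-125
for k in range(3): ph=rows(ph,[10]*12)
E
```

```text
t 12.53 r 0.0603 phi -125.5 z 0.2431 | resist 0.44 radial 0.77 fz 2.88 tz 0.04
to -245 [[0.11, -1.04, 0.04], [0.28, -1.01, 0.04], [0.46, -0.94, 0.04], [0.61, -0.85, 0.03], [0.75, -0.73, 0.03], [0.87, -0.59, 0.03], [0.95, -0.43, 0.03], [1.01, -0.26, 0.03], [1.04, -0.08, 0.03], [1.04, 0.11, 0.03], [1.01, 0.28, 0.03], [0.94, 0.46, 0.03]]
to -365 [[0.85, 0.61, 0.03], [0.73, 0.75, 0.03], [0.59, 0.87, 0.03], [0.43, 0.95, 0.03], [0.26, 1.01, 0.03], [0.08, 1.04, 0.03], [-0.11, 1.04, 0.03], [-0.28, 1.01, 0.03], [-0.46, 0.94, 0.03], [-0.61, 0.85, 0.03], [-0.75, 0.73, 0.03], [-0.87, 0.59, 0.03]]
to -485 [[-0.95, 0.43, 0.03], [-1.01, 0.26, 0.03], [-1.04, 0.08, 0.04], [-1.04, -0.11, 0.04], [-1.01, -0.28, 0.04], [-0.94, -0.46, 0.04], [-0.85, -0.61, 0.04], [-0.73, -0.75, 0.04], [-0.59, -0.86, 0.04], [-0.43, -0.95, 0.04], [-0.26, -1.01, 0.04], [-0.08, -1.04, 0.04]]
```

>>> move_arm(jaw=[1.8, 1.8, 1.8, 1.8, 1.8, 1.8, 1.8, 1.8, 1.8, 1.8, 1.8, 1.8], dp=[[0.11, -1.04, 0.033], [0.28, -1.01, 0.033], [0.46, -0.94, 0.033], [0.61, -0.85, 0.033], [0.75, -0.73, 0.033], [0.87, -0.59, 0.033], [0.95, -0.43, 0.033], [1.01, -0.26, 0.033], [1.04, -0.08, 0.033], [1.04, 0.11, 0.033], [1.01, 0.28, 0.033], [0.94, 0.46, 0.033]], turn=[[0, 0, 0], [0, 0, 0], [0, 0, 0], [0, 0, 0], [0, 0, 0], [0, 0, 0], [0, 0, 0], [0, 0, 0], [0, 0, 0], [0, 0, 0], [0, 0, 0], [0, 0, 0]])

```text
time_s: 13.53
position: [0.528, 0.0239, 0.2394]
tool_rot: [[0.561, 0.828, -0.007], [0.828, -0.561, 0.002], [-0.002, -0.008, -1.0]]
ft_force: [-6.1, 3.0, 10.3]
grip_width: 0.0211
gripper_force: 26.8
```

```bash
python3 - <<'E'
from wind import *
st()
b,d=cams.get_image("scene");cv2.imwrite("pics/s3.png",cv2.resize(b[160:310,200:400],(800,600),interpolation=2)[...,::-1])
E
```

```text
t 13.53 r 0.0637 phi 115.9 z 0.2394 | resist 4.22 radial 5.34 fz 10.26 tz 0.03
```

View pics/s3.png

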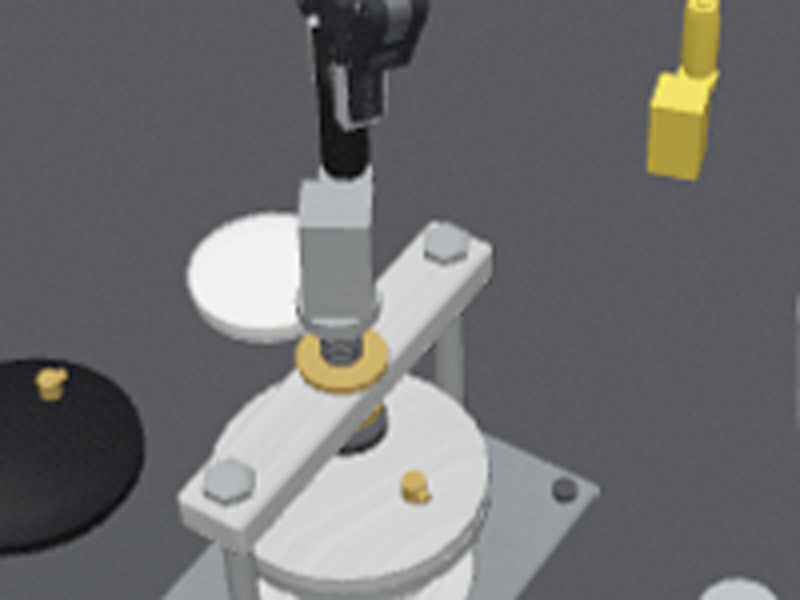

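The view shows the crank seated on its collar and wound about 120°, with the lid unmoved at crop (350,510). I'll let it settle and read the force.

>>> move_arm(jaw=[1.8, 1.8, 1.8, 1.8], dp=[[0, 0, 0], [0, 0, 0], [0, 0, 0], [0, 0, 0]], turn=[[0, 0, 0], [0, 0, 0], [0, 0, 0], [0, 0, 0]])

```text
time_s: 13.92
position: [0.5285, 0.0237, 0.2395]
tool_rot: [[0.56, 0.828, -0.005], [0.828, -0.56, 0.003], [-0.001, -0.006, -1.0]]
ft_force: [-2.7, 3.4, 8.9]
grip_width: 0.0208
gripper_force: 27.0
```

```bash
python3 - <<'E'
from wind import *
st()
E
```

```text
t 13.92 r 0.0633 phi 115.6 z 0.2395 | resist 0.90 radial 4.25 fz 8.91 tz -0.02
```

>>> move_arm(jaw=[1.8, 1.8, 1.8, 1.8], dp=[[-0.1, 0.17, -0.15], [0, 0, 0], [0, 0, 0], [0, 0, 0]], turn=[[0, 0, 0], [0, 0, 0], [0, 0, 0], [0, 0, 0]])

```text
time_s: 14.25
position: [0.5287, 0.0222, 0.2404]
tool_rot: [[0.56, 0.828, -0.008], [0.828, -0.56, 0.004], [-0.001, -0.008, -1.0]]
ft_force: [-3.9, 4.4, 6.8]
grip_width: 0.0207
gripper_force: 26.4
```

```bash
python3 - <<'E'
from wind import *
st()
E
```

```text
t 14.25 r 0.0618 phi 116.0 z 0.2404 | resist 1.54 radial 5.64 fz 6.83 tz -0.01
```

>>> move_arm(jaw=[1.8, 1.8, 1.8, 1.8], dp=[[0, 0.06, 0], [0, 0.06, 0], [0, 0, 0], [0, 0, 0]], turn=[[-0.03, 0, 0], [-0.03, 0, 0], [0, 0, 0], [0, 0, 0]])

```text
time_s: 14.58
position: [0.529, 0.0219, 0.2399]
tool_rot: [[0.56, 0.827, 0.041], [0.828, -0.559, -0.029], [-0.002, 0.05, -0.999]]
ft_force: [-4.6, 5.4, 6.3]
grip_width: 0.0206
gripper_force: 25.8
```

```bash
python3 - <<'E'
from wind import *
s,_=st();print(s["tool_rot"].T@s["wrist_torque"],s["tool_rot"].T@s["ft_force"],s["grip_width"])
p,d=cams.get_image("wrist");cv2.imwrite("pics/w8.png",p[...,::-1]);P=cloud("wrist",d)
h=s["position"][2]+.018
m=(np.hypot(P[...,0]-.5558,P[...,1]+.0334)<.022)&(abs(P[...,2]-h)<.008);X=P[m];print(m.sum(),"hub top",X.mean(0))
if m.sum()>50:print(np.linalg.lstsq(np.c_[X[:,:2]-X[:,:2].mean(0),np.ones(len(X))],X[:,2],rcond=None)[0],cv2.minAreaRect(X[:,:2].astype(np.float32)*1000))
E
```

```text
t 14.58 r 0.0614 phi 115.9 z 0.2399 | resist 1.80 radial 6.91 fz 6.33 tz -0.03
[1.48260823 0.237454   0.03454324] [ 1.896967   -6.55381119 -6.6707641 ] 0.020608473604554742
2105 hub top [ 0.56188195 -0.02467545  0.25733981]
[-0.08021289 -0.16497164  0.25733981] ((561.0142211914062, -30.341915130615234), (19.05902671813965, 31.469091415405273), 29.418088912963867)
```

View pics/w8.png

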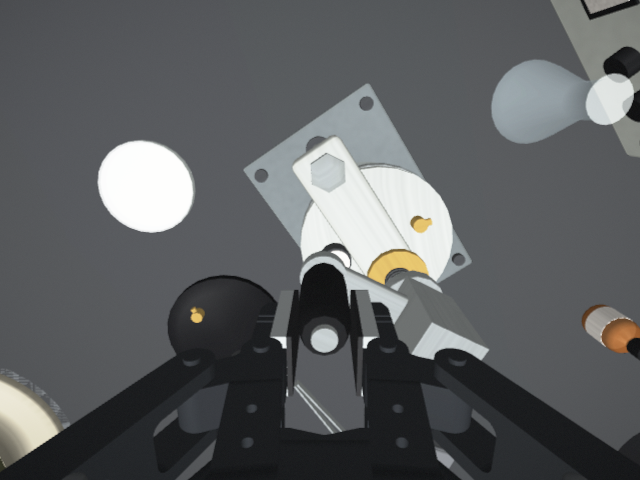

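Forces are higher than they should be, so the grasp looks strained. I'll relax it by opening here, levelling, and re-measuring the crank.

>>> move_arm(jaw=[4, 4, 4, 4, 4, 4], dp=[[0, 0, 0], [0, 0, 0], [0, 0, 0], [0, -0.12, 0], [0, 0, 0], [0, 0, 0]], turn=[[0, 0, 0], [0, 0, 0], [0, 0, 0], [0.05, 0, 0], [0, 0, 0], [0, 0, 0]])

```text
time_s: 15.13
position: [0.5306, 0.0193, 0.2397]
tool_rot: [[0.562, 0.827, 0.004], [0.827, -0.562, -0.006], [-0.003, 0.006, -1.0]]
ft_force: [0.5, -0.5, 0.4]
grip_width: 0.0399
gripper_force: 0.0
```

```bash
python3 - <<'E'
from wind import *
np.set_printoptions(precision=4,suppress=True)
s,_=st();print(s["position"],s["tool_rot"])
p,d=cams.get_image("wrist");P=cloud("wrist",d);np.savez("w9.npz",p=p,d=d,P=P)
Q=(P-s["position"])@s["tool_rot"]
for zz in(-.035,-.03,-.025,-.02,-.015,-.01,-.005,0,.005):
    m=(d>0)&(abs(Q[...,0])<.03)&(abs(Q[...,1])<.0145)&(abs(Q[...,2]-zz)<.0025)
    if m.sum()>20: X=Q[m]; print(zz,m.sum(),"gripcyl tool x max %.4f y %.4f..%.4f"%(X[:,0].max(),X[:,1].min(),X[:,1].max()))
p2,d2=cams.get_image("top");P2=cloud("top",d2)
for n,PP,dd in(("top",P2,d2),):
    m=(dd>0)&(np.hypot(PP[...,0]-.5558,PP[...,1]+.0334)<.03)&(PP[...,2]>.235)&(PP[...,2]<.275)
    print(n,m.sum(),PP[m].mean(0),np.percentile(PP[m],[5,50,95],axis=0)[:,2])
m=(d>0)&(np.hypot(P[...,0]-.5558,P[...,1]+.0334)<.025)&(P[...,2]>.24)&(P[...,2]<.27);print(m.sum(),np.percentile(P[m][:,2],[5,50,90,95,99]))
E
```

```text
t 15.13 r 0.0584 phi 115.5 z 0.2397 | resist -0.25 radial -0.64 fz 0.37 tz -0.01
[0.5306 0.0193 0.2397] [[ 0.5623  0.827   0.0036]
 [ 0.827  -0.5622 -0.0055]
 [-0.0026  0.0061 -1.    ]]
-0.035 601 gripcyl tool x max 0.0082 y -0.0139..0.0071
-0.03 332 gripcyl tool x max 0.0084 y -0.0145..0.0075
-0.025 266 gripcyl tool x max 0.0083 y -0.0144..0.0075
-0.02 257 gripcyl tool x max 0.0085 y -0.0142..0.0076
-0.015 224 gripcyl tool x max 0.0086 y -0.0140..0.0075
-0.01 211 gripcyl tool x max 0.0080 y -0.0141..0.0077
-0.005 192 gripcyl tool x max 0.0085 y -0.0140..0.0074
0 167 gripcyl tool x max 0.0083 y -0.0139..0.0076
0.005 131 gripcyl tool x max 0.0078 y -0.0138..0.0077
top 18 [ 0.5546 -0.0294  0.2576] [0.2542 0.2589 0.2608]
2067 [0.2424 0.2581 0.2593 0.2595 0.26  ]
```

>>> move_arm(jaw=[4, 4, 4, 4, 4], dp=[[-0.2, -0.33, 0], [0, 0, 0], [0, 0, 0], [0, 0, 0], [0, 0, 0]], turn=[[0, 0, 0], [0, 0, 0], [0, 0, 0], [0, 0, 0], [0, 0, 0]])

```text
time_s: 15.65
position: [0.5266, 0.0197, 0.2403]
tool_rot: [[0.562, 0.827, 0.004], [0.827, -0.562, -0.005], [-0.002, 0.006, -1.0]]
ft_force: [-0.1, 1.1, -0.0]
grip_width: 0.0399
gripper_force: 0.0
```

```bash
cat > gcyl.py <<'E'
from wind import *
def g():
    s,_=st(); p,d=cams.get_image("wrist");P=cloud("wrist",d);Q=(P-s["position"])@s["tool_rot"]; o=[]
    for zz in np.arange(-.03,.004,.005):
        m=(d>0)&(abs(Q[...,0])<.03)&(abs(Q[...,1])<.0145)&(abs(Q[...,2]-zz)<.0025)
        if m.sum()>20: X=Q[m]; o.append((X[:,0].max()-.011,(X[:,1].min()+X[:,1].max())/2,np.ptp(X[:,1])))
    o=np.median(o,0); w=s["position"]+s["tool_rot"]@[o[0],o[1],0]; v=w[:2]-C
    print("grip in tool x,y,width",np.round(o,4),"world",np.round(w,4),"r %.4f phi %.1f"%(np.hypot(*v),np.degrees(np.arctan2(v[1],v[0]))))
E
python3 -c "
from gcyl import *
g()"
```

```text
t 15.65 r 0.0606 phi 118.8 z 0.2403 | resist -0.48 radial 1.04 fz -0.02 tz -0.01
grip in tool x,y,width [-0.0008  0.0004  0.0219] world [0.5265 0.0188 0.2403] r 0.0599 phi 119.3
```

>>> move_arm(jaw=[1.8, 1.8, 1.8, 1.8, 1.8, 1.8], dp=[[0, 0, 0], [0, 0, 0], [0, 0, 0], [0, 0, 0], [0, 0, 0], [0, 0, 0]], turn=[[0, 0, 0], [0, 0, 0], [0, 0, 0], [0, 0, 0], [0, 0, 0], [0, 0, 0]], force=20)

```text
time_s: 16.2
position: [0.5266, 0.0197, 0.2403]
tool_rot: [[0.562, 0.827, 0.004], [0.827, -0.562, -0.005], [-0.002, 0.006, -1.0]]
ft_force: [0.2, 0.4, 1.8]
grip_width: 0.0204
gripper_force: 21.2
```

```bash
python3 -c "
from wind import *
s,_=st();print(s['position'],s['tool_rot'].T@s['ft_force'])
rows(119,[10]*12);rows(-1,[10]*12);rows(-121,[10]*12)"
```

```text
t 16.20 r 0.0606 phi 118.8 z 0.2403 | resist -0.34 radial 0.26 fz 1.81 tz 0.01
[0.5266308  0.0197321  0.24028792] [ 0.42080198 -0.06953699 -1.80794042]
to -1 [[0.89, 0.55, 0.03], [0.78, 0.7, 0.04], [0.65, 0.82, 0.04], [0.49, 0.92, 0.04], [0.33, 0.99, 0.04], [0.15, 1.04, 0.04], [-0.03, 1.05, 0.04], [-0.21, 1.02, 0.04], [-0.39, 0.97, 0.04], [-0.55, 0.89, 0.04], [-0.7, 0.78, 0.04], [-0.82, 0.65, 0.04]]
to -121 [[-0.92, 0.49, 0.04], [-0.99, 0.33, 0.04], [-1.04, 0.15, 0.04], [-1.05, -0.03, 0.04], [-1.02, -0.21, 0.03], [-0.97, -0.39, 0.03], [-0.89, -0.55, 0.03], [-0.78, -0.7, 0.03], [-0.65, -0.82, 0.03], [-0.49, -0.92, 0.03], [-0.33, -0.99, 0.03], [-0.15, -1.04, 0.03]]
to -241 [[0.03, -1.05, 0.03], [0.21, -1.02, 0.03], [0.39, -0.97, 0.03], [0.55, -0.89, 0.03], [0.7, -0.78, 0.03], [0.82, -0.65, 0.03], [0.92, -0.49, 0.03], [0.99, -0.33, 0.03], [1.04, -0.15, 0.03], [1.05, 0.03, 0.03], [1.02, 0.21, 0.03], [0.97, 0.39, 0.03]]
```

Clean grasp now, with near-zero side force. Winding again.

>>> move_arm(jaw=[1.8, 1.8, 1.8, 1.8, 1.8, 1.8, 1.8, 1.8, 1.8, 1.8, 1.8, 1.8], dp=[[0.89, 0.55, 0.03], [0.78, 0.7, 0.03], [0.65, 0.82, 0.03], [0.49, 0.92, 0.033], [0.33, 0.99, 0.033], [0.15, 1.04, 0.033], [-0.03, 1.05, 0.033], [-0.21, 1.02, 0.033], [-0.39, 0.97, 0.033], [0, 0, 0], [0, 0, 0], [0, 0, 0]], turn=[[0, 0, 0], [0, 0, 0], [0, 0, 0], [0, 0, 0], [0, 0, 0], [0, 0, 0], [0, 0, 0], [0, 0, 0], [0, 0, 0], [0, 0, 0], [0, 0, 0], [0, 0, 0]])

```text
time_s: 17.2
position: [0.6084, -0.0041, 0.2379]
tool_rot: [[0.562, 0.827, 0.005], [0.827, -0.562, -0.006], [-0.002, 0.007, -1.0]]
ft_force: [0.6, 1.0, -0.0]
grip_width: 0.0209
gripper_force: 21.1
```

```bash
python3 -c "
from wind import *
s,_=st();print(s['position'],s['tool_rot'].T@s['ft_force'],s['tool_rot'])"
```

```text
t 17.20 r 0.0602 phi 29.1 z 0.2379 | resist 0.60 radial 1.02 fz -0.01 tz -0.01
[ 0.6084291  -0.00411163  0.23786694] [ 1.18367105 -0.07576317  0.00742985] [[ 0.56237385  0.82687003  0.00464767]
 [ 0.82687974 -0.56234668 -0.00600884]
 [-0.00235493  0.00722227 -0.99997115]]
```

>>> move_arm(jaw=[1.8, 1.8, 1.8, 1.8, 1.8, 1.8, 1.8, 1.8, 1.8, 1.8, 1.8, 1.8], dp=[[-0.55, 0.89, 0.035], [-0.7, 0.78, 0.035], [-0.82, 0.65, 0.035], [-0.92, 0.49, 0.035], [-0.99, 0.33, 0.035], [-1.04, 0.15, 0.035], [-1.05, -0.03, 0.035], [-1.02, -0.21, 0.035], [-0.97, -0.39, 0.035], [-0.89, -0.55, 0.035], [-0.78, -0.7, 0.033], [-0.65, -0.82, 0.033]], turn=[[0, 0, 0], [0, 0, 0], [0, 0, 0], [0, 0, 0], [0, 0, 0], [0, 0, 0], [0, 0, 0], [0, 0, 0], [0, 0, 0], [0, 0, 0], [0, 0, 0], [0, 0, 0]])

```text
time_s: 18.2
position: [0.554, -0.0938, 0.2337]
tool_rot: [[0.562, 0.827, 0.004], [0.827, -0.562, -0.006], [-0.003, 0.007, -1.0]]
ft_force: [3.9, 0.8, -2.5]
grip_width: 0.0208
gripper_force: 20.9
```

```bash
python3 -c "
from wind import *
s,_=st();print(s['position'],s['tool_rot'].T@s['ft_force'])"
```

```text
t 18.20 r 0.0604 phi -91.7 z 0.2337 | resist 3.83 radial -0.92 fz -2.51 tz 0.03
[ 0.55400577 -0.09378721  0.23370539] [2.83722474 2.7178887  2.51851434]
```

>>> move_arm(jaw=[1.8, 1.8, 1.8, 1.8, 1.8, 1.8, 1.8, 1.8, 1.8, 1.8, 1.8, 1.8], dp=[[-0.49, -0.92, 0.04], [-0.33, -0.99, 0.04], [-0.15, -1.04, 0.04], [0.03, -1.05, 0.035], [0.21, -1.02, 0.035], [0.39, -0.97, 0.035], [0.55, -0.89, 0.033], [0.7, -0.78, 0.033], [0.82, -0.65, 0.033], [0.92, -0.49, 0.033], [0.99, -0.33, 0.033], [1.04, -0.15, 0.033]], turn=[[0, 0, 0], [0, 0, 0], [0, 0, 0], [0, 0, 0], [0, 0, 0], [0, 0, 0], [0, 0, 0], [0, 0, 0], [0, 0, 0], [0, 0, 0], [0, 0, 0], [0, 0, 0]])

```text
time_s: 19.2
position: [0.5042, -0.0008, 0.2292]
tool_rot: [[0.562, 0.827, 0.003], [0.827, -0.561, -0.005], [-0.003, 0.005, -1.0]]
ft_force: [-2.3, -3.6, 4.4]
grip_width: 0.0207
gripper_force: 21.5
```

```bash
python3 -c "
from wind import *
s,_=st();print(s['position'],s['tool_rot'].T@s['ft_force'])
rows(149,[10]*12);rows(29,[5]*9)"
```

```text
t 19.20 r 0.0610 phi 147.7 z 0.2292 | resist 4.23 radial -0.01 fz 4.38 tz -0.01
[ 0.50422237 -0.0007759   0.22917687] [-4.23786047  0.16590768 -4.37054898]
to 29 [[1.05, 0.03, 0.03], [1.02, 0.21, 0.03], [0.97, 0.39, 0.03], [0.89, 0.55, 0.03], [0.78, 0.7, 0.03], [0.65, 0.82, 0.04], [0.49, 0.92, 0.04], [0.33, 0.99, 0.04], [0.15, 1.04, 0.04], [-0.03, 1.05, 0.04], [-0.21, 1.02, 0.04], [-0.39, 0.97, 0.04]]
to -16 [[-0.26, 0.46, 0.02], [-0.3, 0.43, 0.02], [-0.33, 0.4, 0.02], [-0.37, 0.37, 0.02], [-0.4, 0.34, 0.02], [-0.43, 0.31, 0.02], [-0.45, 0.27, 0.02], [-0.47, 0.23, 0.02], [-0.49, 0.18, 0.02]]
```

>>> move_arm(jaw=[1.8, 1.8, 1.8, 1.8, 1.8, 1.8, 1.8, 1.8, 1.8, 1.8, 1.8, 1.8], dp=[[1.05, 0.03, 0.02], [1.02, 0.21, 0.02], [0.97, 0.39, 0.02], [0.89, 0.55, 0.02], [0.78, 0.7, 0.03], [0.65, 0.82, 0.03], [0.49, 0.92, 0.03], [0.33, 0.99, 0.033], [0.15, 1.04, 0.033], [-0.03, 1.05, 0.033], [-0.21, 1.02, 0.033], [-0.39, 0.97, 0.033]], turn=[[0, 0, 0], [0, 0, 0], [0, 0, 0], [0, 0, 0], [0, 0, 0], [0, 0, 0], [0, 0, 0], [0, 0, 0], [0, 0, 0], [0, 0, 0], [0, 0, 0], [0, 0, 0]])

```text
time_s: 20.2
position: [0.609, -0.0034, 0.2255]
tool_rot: [[0.561, 0.828, 0.003], [0.828, -0.561, -0.004], [-0.002, 0.004, -1.0]]
ft_force: [-2.0, 3.1, 2.0]
grip_width: 0.0205
gripper_force: 21.4
```

>>> move_arm(jaw=[1.8, 1.8, 1.8, 1.8, 1.8, 1.8], dp=[[-0.26, 0.46, 0.02], [-0.3, 0.43, 0.02], [-0.33, 0.4, 0.02], [-0.37, 0.37, 0.02], [-0.4, 0.34, 0.02], [-0.43, 0.31, 0.02]], turn=[[0, 0, 0], [0, 0, 0], [0, 0, 0], [0, 0, 0], [0, 0, 0], [0, 0, 0]])

```text
time_s: 20.7
position: [0.6157, -0.0344, 0.225]
tool_rot: [[0.562, 0.827, 0.004], [0.827, -0.562, -0.005], [-0.002, 0.006, -1.0]]
ft_force: [0.8, 3.2, 0.5]
grip_width: 0.0208
gripper_force: 21.3
```

```bash
python3 -c "
from wind import *
s,_=st();print(s['position'],s['tool_rot'].T@s['ft_force'])
C0=np.array([.5558,-.0334])
for n in ('clamp_pad','jar_lid'):
  p,d=cams.get_image('scene')
  print(n,[(r['p'],np.array(r['location'])*[640,480]) for r in cams.mark_of('scene',n)])
# vertical axis ray: pixel rows of axis at z
for z in (.10,.12,.13,.14,.15):print(z,proj('scene',[.5558,-.0334,z]))
P=cloud('scene',d)
m=(d>0)&(np.hypot(P[...,0]-.5558,P[...,1]+.0334)<.06)&(P[...,2]>.09)&(P[...,2]<.14)&(P[...,0]>.50);z=P[m][:,2];print(np.histogram(z,bins=np.arange(.09,.142,.004)))
m=(d>0)&(np.hypot(P[...,0]-.5558,P[...,1]+.0334)<.021)&(P[...,2]>.09)&(P[...,2]<.142);X=P[m];print(np.round(X[np.argsort(X[:,2])][::max(1,len(X)//25)],4), )
"
```

```text
t 20.70 r 0.0599 phi -0.9 z 0.2250 | resist 3.21 radial 0.73 fz 0.48 tz 0.03
[ 0.61572831 -0.03438384  0.22500562] [ 3.08024213 -1.14514093 -0.49293576]
clamp_pad [(0.82, array([287.168, 267.024]))]
jar_lid [(0.84, array([287.296, 278.112])), (0.56, array([206.976, 275.52 ]))]
0.1 (np.float64(286.2185847305865), np.float64(273.6323754934229))
0.12 (np.float64(285.6514249124973), np.float64(266.5710504498136))
0.13 (np.float64(285.36185740929375), np.float64(262.96584042440105))
0.14 (np.float64(285.0681850033073), np.float64(259.3095230181435))
0.15 (np.float64(284.7703197849131), np.float64(255.6010037274913))
(array([309, 866,  53,  37,  44,  70,  35,   7,   4,   0,   0,   5]), array([0.09 , 0.094, 0.098, 0.102, 0.106, 0.11 , 0.114, 0.118, 0.122,
       0.126, 0.13 , 0.134, 0.138]))
[[ 0.5753 -0.0266  0.0923]
 [ 0.5717 -0.0416  0.0937]
 [ 0.5687 -0.0439  0.0942]
 [ 0.5645 -0.0443  0.0949]
 [ 0.5615 -0.0464  0.0952]
 [ 0.5635 -0.0427  0.0956]
 [ 0.5527 -0.0468  0.0961]
 [ 0.5756 -0.0337  0.0967]
 [ 0.573  -0.0431  0.0989]
 [ 0.5747 -0.0316  0.1055]
 [ 0.5604 -0.0503  0.1071]
 [ 0.5627 -0.0503  0.1085]
 [ 0.5652 -0.044   0.1093]
 [ 0.5628 -0.0469  0.1108]
 [ 0.5694 -0.0265  0.1115]
 [ 0.5642 -0.0185  0.1121]
 [ 0.5575 -0.0488  0.1124]
 [ 0.5627 -0.0432  0.1128]
 [ 0.5583 -0.0433  0.1131]
 [ 0.5666 -0.0186  0.1136]
 [ 0.5712 -0.0222  0.1142]
 [ 0.5661 -0.0514  0.1145]
 [ 0.5666 -0.0354  0.1159]
 [ 0.5649 -0.026   0.1169]
 [ 0.5668 -0.0319  0.1209]
 [ 0.5704 -0.0394  0.1357]
 [ 0.5732 -0.0399  0.1406]]
```

>>> move_arm(jaw=[1.8, 1.8, 1.8, 1.8, 1.8, 1.8, 1.8, 1.8, 1.8, 1.8], dp=[[-0.92, 0.49, 0.033], [-0.99, 0.33, 0.033], [-1.04, 0.15, 0.033], [-1.05, -0.03, 0.033], [-1.02, -0.21, 0.033], [-0.97, -0.39, 0.035], [-0.89, -0.55, 0.035], [-0.78, -0.7, 0.035], [-0.65, -0.82, 0.035], [-0.49, -0.92, 0.035]], turn=[[0, 0, 0], [0, 0, 0], [0, 0, 0], [0, 0, 0], [0, 0, 0], [0, 0, 0], [0, 0, 0], [0, 0, 0], [0, 0, 0], [0, 0, 0]])

```text
time_s: 21.73
position: [0.5434, -0.0928, 0.2213]
tool_rot: [[0.563, 0.827, 0.004], [0.827, -0.563, -0.006], [-0.002, 0.007, -1.0]]
ft_force: [5.1, 1.5, -4.5]
grip_width: 0.0209
gripper_force: 20.8
```

```bash
python3 -c "
from wind import *
s,_=st();print(s['position'],s['tool_rot'].T@s['ft_force'])
p,d=cams.get_image('scene');print([(r['p'],np.array(r['location'])*[640,480]) for r in cams.mark_of('scene','clamp_pad')])
ph=-101
for k in range(6): ph=rows(ph,[5]*6)
"
```

```text
t 21.73 r 0.0606 phi -101.8 z 0.2213 | resist 4.67 radial -2.50 fz -4.49 tz -0.01
[ 0.54336554 -0.09275103  0.22132177] [4.10645766 3.33491399 4.5025213 ]
[(0.84, array([287.168, 267.024]))]
to -131 [[-0.19, -0.49, 0.01], [-0.14, -0.5, 0.01], [-0.1, -0.51, 0.01], [-0.05, -0.52, 0.01], [-0.01, -0.52, 0.01], [0.04, -0.52, 0.01]]
to -161 [[0.08, -0.52, 0.01], [0.13, -0.51, 0.01], [0.17, -0.49, 0.01], [0.22, -0.48, 0.01], [0.26, -0.46, 0.01], [0.29, -0.43, 0.01]]
to -191 [[0.33, -0.41, 0.01], [0.37, -0.37, 0.01], [0.4, -0.34, 0.01], [0.42, -0.31, 0.01], [0.45, -0.27, 0.01], [0.47, -0.23, 0.01]]
to -221 [[0.49, -0.19, 0.01], [0.5, -0.14, 0.01], [0.51, -0.1, 0.01], [0.52, -0.05, 0.01], [0.52, -0.01, 0.02], [0.52, 0.04, 0.02]]
to -251 [[0.52, 0.08, 0.02], [0.51, 0.13, 0.02], [0.49, 0.17, 0.02], [0.48, 0.22, 0.02], [0.46, 0.26, 0.02], [0.43, 0.29, 0.02]]
to -281 [[0.41, 0.33, 0.02], [0.37, 0.37, 0.02], [0.34, 0.4, 0.02], [0.31, 0.42, 0.02], [0.27, 0.45, 0.02], [0.23, 0.47, 0.02]]
```

>>> move_arm(jaw=[1.8, 1.8, 1.8], dp=[[-0.19, -0.49, 0.05], [-0.14, -0.5, 0.05], [-0.1, -0.51, 0.04]], turn=[[0, 0, 0], [0, 0, 0], [0, 0, 0]])

```text
time_s: 22.08
position: [0.5296, -0.0876, 0.2206]
tool_rot: [[0.562, 0.827, 0.005], [0.827, -0.562, -0.007], [-0.003, 0.008, -1.0]]
ft_force: [2.4, -1.1, 2.3]
grip_width: 0.0211
gripper_force: 21.2
```

```bash
python3 -c "
from wind import *
st()"
```

```text
t 22.08 r 0.0602 phi -115.8 z 0.2206 | resist 2.68 radial -0.08 fz 2.26 tz -0.02
```

>>> move_arm(jaw=[1.8, 1.8, 1.8], dp=[[-0.05, -0.52, 0.01], [-0.01, -0.52, 0.01], [0.04, -0.52, 0.01]], turn=[[0, 0, 0], [0, 0, 0], [0, 0, 0]])

```text
time_s: 22.33
position: [0.5162, -0.0785, 0.2201]
tool_rot: [[0.562, 0.827, 0.004], [0.827, -0.562, -0.006], [-0.003, 0.007, -1.0]]
ft_force: [1.8, -2.5, 2.9]
grip_width: 0.021
gripper_force: 21.3
```

>>> move_arm(jaw=[1.8, 1.8, 1.8], dp=[[0.08, -0.52, 0.015], [0.13, -0.51, 0.015], [0.17, -0.49, 0.015]], turn=[[0, 0, 0], [0, 0, 0], [0, 0, 0]])

```text
time_s: 22.58
position: [0.5057, -0.0665, 0.2195]
tool_rot: [[0.562, 0.827, 0.004], [0.827, -0.562, -0.006], [-0.003, 0.007, -1.0]]
ft_force: [0.8, -3.5, 4.2]
grip_width: 0.0209
gripper_force: 21.5
```

>>> move_arm(jaw=[1.8, 1.8, 1.8], dp=[[0.22, -0.48, 0], [0.26, -0.46, 0], [0.29, -0.43, 0.01]], turn=[[0, 0, 0], [0, 0, 0], [0, 0, 0]])

```text
time_s: 22.83
position: [0.4987, -0.0522, 0.2191]
tool_rot: [[0.562, 0.827, 0.003], [0.827, -0.562, -0.005], [-0.003, 0.006, -1.0]]
ft_force: [0.4, -3.1, 3.4]
grip_width: 0.0205
gripper_force: 21.5
```

>>> move_arm(jaw=[1.8, 1.8, 1.8], dp=[[0.33, -0.41, 0.01], [0.37, -0.37, 0.01], [0.4, -0.34, 0.015]], turn=[[0, 0, 0], [0, 0, 0], [0, 0, 0]])

```text
time_s: 23.08
position: [0.4957, -0.0367, 0.2185]
tool_rot: [[0.562, 0.827, 0.003], [0.827, -0.562, -0.005], [-0.003, 0.006, -1.0]]
ft_force: [-0.3, -2.8, 5.1]
grip_width: 0.0211
gripper_force: 21.5
```

>>> move_arm(jaw=[1.8, 1.8, 1.8], dp=[[0.42, -0.31, 0], [0.45, -0.27, 0], [0.47, -0.23, 0]], turn=[[0, 0, 0], [0, 0, 0], [0, 0, 0]])

```text
time_s: 23.33
position: [0.4966, -0.0211, 0.2182]
tool_rot: [[0.562, 0.827, 0.003], [0.827, -0.562, -0.005], [-0.003, 0.005, -1.0]]
ft_force: [0.2, -2.6, 2.0]
grip_width: 0.0208
gripper_force: 21.2
```

```bash
python3 -c "
from wind import *
st()
p,d=cams.get_image('scene');print([(r['p'],np.array(r['location'])*[640,480]) for r in cams.mark_of('scene','clamp_pad')])
print([(r['p'],np.array(r['box'])*[640,480,640,480]) for r in cams.spot_in('scene','clamp_pad')])
p0=np.load('scene.npz')['p']
# column profile along the pad/lid area: gray along axis
for nm,im in(('start',p0),('now',p)): print(nm,[im[250:282:1,u].mean(1).astype(int).tolist() for u in(288,292)])
"
```

```text
t 23.33 r 0.0605 phi 168.2 z 0.2182 | resist 2.52 radial -0.74 fz 1.97 tz -0.03
[(0.62, array([289.792, 269.376]))]
[(0.58, array([288.832, 261.264,  20.288,  36.288]))]
start [[117, 146, 168, 166, 164, 163, 146, 116, 163, 207, 192, 165, 144, 140, 138, 138, 139, 128, 109, 88, 57, 35, 149, 219, 212, 210, 210, 210, 210, 210, 210, 211], [165, 165, 166, 165, 156, 132, 124, 140, 141, 139, 139, 137, 142, 139, 104, 107, 102, 94, 73, 49, 92, 181, 217, 212, 210, 210, 209, 209, 211, 212, 211, 212]]
now [[132, 129, 130, 154, 166, 164, 146, 114, 164, 207, 192, 166, 143, 139, 139, 139, 138, 127, 98, 108, 90, 89, 101, 143, 181, 123, 97, 99, 93, 71, 51, 120], [126, 146, 168, 167, 158, 131, 124, 142, 143, 139, 138, 139, 141, 135, 104, 111, 94, 109, 146, 146, 181, 188, 164, 114, 101, 96, 99, 92, 65, 56, 129, 201]]
```

```bash
python3 -c "
from wind import *
f,cx,cy,T,_=cal('scene');o=T[:3,3];c=np.array([.5558,-.0334]);e=(o[:2]-c);e/=np.hypot(*e);print(e)
for a in np.radians([-20,0,20]):
  w=np.array([e[0]*np.cos(a)-e[1]*np.sin(a),e[0]*np.sin(a)+e[1]*np.cos(a)])
  print([np.round(proj('scene',[*(c+.019*w),z]),1) for z in(.094,.096,.10,.122)])
a=np.load('scene.npz');P=cloud('scene',a['d']);r=np.hypot(P[...,0]-c[0],P[...,1]-c[1]);m=(a['d']>0)&(r<.045)&(P[...,2]>.085)&(P[...,2]<.105);print(np.median(P[m][:,2]))
# pad bottom edges at start and now-> columns
p0=a['p'].mean(2);p=cams.get_image('scene')[0].mean(2)
for u in range(280,298,2):
  g=lambda im,lo:[v for v in range(lo,292) if im[v,u]<75]
  print(u,g(p0,262)[-3:],g(p,270)[-3:])
ph=-191
for k in range(5): ph=rows(ph,[5]*3)
"
```

```text
[ 0.60581942 -0.79560218]
[array([283.5, 283.2]), array([283.4, 282.5]), array([283.3, 281.1]), array([282.6, 273.4])]
[array([287. , 283.4]), array([286.9, 282.7]), array([286.8, 281.3]), array([286.2, 273.5])]
[array([290.4, 282.6]), array([290.4, 281.9]), array([290.3, 280.5]), array([289.7, 272.8])]
0.09545880691652486
280 [] [278]
282 [] [279]
284 [] [279, 280]
286 [271] [279, 280]
288 [270, 271] [279, 280]
290 [270] [279, 280]
292 [268, 269] [278, 279]
294 [267, 268] [277, 278]
296 [] [275]
to -206 [[0.49, -0.18, 0.01], [0.5, -0.14, 0.01], [0.51, -0.1, 0.02]]
to -221 [[0.52, -0.05, 0.02], [0.52, -0.01, 0.02], [0.52, 0.04, 0.02]]
to -236 [[0.52, 0.08, 0.02], [0.51, 0.13, 0.02], [0.49, 0.17, 0.02]]
to -251 [[0.48, 0.22, 0.02], [0.46, 0.26, 0.02], [0.43, 0.3, 0.02]]
to -266 [[0.4, 0.33, 0.02], [0.37, 0.37, 0.02], [0.34, 0.4, 0.02]]
```

>>> move_arm(jaw=[1.8, 1.8, 1.8, 1.8, 1.8, 1.8], dp=[[0.49, -0.18, 0.015], [0.5, -0.14, 0.015], [0.51, -0.1, 0.015], [0.52, -0.05, 0.015], [0.52, -0.01, 0.015], [0.52, 0.04, 0.015]], turn=[[0, 0, 0], [0, 0, 0], [0, 0, 0], [0, 0, 0], [0, 0, 0], [0, 0, 0]])

```text
time_s: 24.03
position: [0.5103, 0.0068, 0.2173]
tool_rot: [[0.562, 0.827, 0.003], [0.827, -0.562, -0.005], [-0.003, 0.005, -1.0]]
ft_force: [-2.6, -3.4, 0.6]
grip_width: 0.021
gripper_force: 21.1
```

>>> move_arm(jaw=[1.8, 1.8, 1.8], dp=[[0.21, 0.02, 0.007], [0.21, 0.04, 0.007], [0.21, 0.04, 0.007]], turn=[[0, 0, 0], [0, 0, 0], [0, 0, 0]])

```text
time_s: 24.28
position: [0.5147, 0.0111, 0.2171]
tool_rot: [[0.562, 0.827, 0.003], [0.827, -0.562, -0.005], [-0.002, 0.005, -1.0]]
ft_force: [-1.5, -2.2, -1.3]
grip_width: 0.0208
gripper_force: 21.1
```

```bash
python3 -c "
from wind import *
st();ph=-227
for k in range(4): ph=rows(ph,[3]*3)"
```

```text
t 24.28 r 0.0606 phi 132.8 z 0.2171 | resist 2.64 radial -0.58 fz -1.27 tz 0.01
to -236 [[0.3, 0.08, 0.01], [0.3, 0.09, 0.01], [0.29, 0.11, 0.01]]
to -245 [[0.29, 0.12, 0.01], [0.28, 0.14, 0.01], [0.27, 0.15, 0.01]]
to -254 [[0.27, 0.17, 0.01], [0.26, 0.18, 0.01], [0.25, 0.19, 0.01]]
to -263 [[0.24, 0.21, 0.01], [0.22, 0.22, 0.01], [0.21, 0.23, 0.01]]
```

>>> move_arm(jaw=[1.8, 1.8, 1.8, 1.8, 1.8, 1.8], dp=[[0.3, 0.08, 0.015], [0.3, 0.09, 0.015], [0.29, 0.11, 0.015], [0.29, 0.12, 0.015], [0.28, 0.14, 0.01], [0.27, 0.15, 0.01]], turn=[[0, 0, 0], [0, 0, 0], [0, 0, 0], [0, 0, 0], [0, 0, 0], [0, 0, 0]])

```text
time_s: 24.78
position: [0.5303, 0.0216, 0.2165]
tool_rot: [[0.562, 0.827, 0.003], [0.827, -0.562, -0.005], [-0.002, 0.006, -1.0]]
ft_force: [-4.1, 0.3, 0.3]
grip_width: 0.0209
gripper_force: 21.2
```

```bash
python3 -c "
from wind import *
st();ph=-245
for k in range(6): ph=rows(ph,[3]*5)"
```

```text
t 24.78 r 0.0606 phi 114.9 z 0.2165 | resist 3.54 radial 2.02 fz 0.34 tz -0.00
to -260 [[0.27, 0.17, 0.01], [0.26, 0.18, 0.01], [0.25, 0.19, 0.01], [0.24, 0.21, 0.01], [0.22, 0.22, 0.01]]
to -275 [[0.21, 0.23, 0.01], [0.2, 0.24, 0.01], [0.19, 0.25, 0.01], [0.17, 0.26, 0.01], [0.16, 0.27, 0.01]]
to -290 [[0.15, 0.28, 0.01], [0.13, 0.29, 0.01], [0.12, 0.29, 0.01], [0.1, 0.3, 0.01], [0.08, 0.3, 0.01]]
to -305 [[0.07, 0.31, 0.01], [0.05, 0.31, 0.01], [0.04, 0.31, 0.01], [0.02, 0.31, 0.01], [0.0, 0.31, 0.01]]
to -320 [[-0.01, 0.31, 0.01], [-0.03, 0.31, 0.01], [-0.05, 0.31, 0.01], [-0.06, 0.31, 0.01], [-0.08, 0.3, 0.01]]
to -335 [[-0.09, 0.3, 0.01], [-0.11, 0.29, 0.01], [-0.12, 0.29, 0.01], [-0.14, 0.28, 0.01], [-0.15, 0.27, 0.01]]
```

>>> move_arm(jaw=[1.8, 1.8, 1.8, 1.8], dp=[[0.27, 0.17, 0.01], [0.26, 0.18, 0.01], [0.25, 0.19, 0.01], [0.24, 0.21, 0.01]], turn=[[0, 0, 0], [0, 0, 0], [0, 0, 0], [0, 0, 0]])

```text
time_s: 25.12
position: [0.5423, 0.0257, 0.2161]
tool_rot: [[0.562, 0.827, 0.004], [0.827, -0.562, -0.005], [-0.002, 0.006, -1.0]]
ft_force: [-3.4, 0.8, -0.1]
grip_width: 0.0204
gripper_force: 21.2
```

```bash
python3 -c "
from wind import *
st();observe()"
```

```text
t 25.12 r 0.0606 phi 102.8 z 0.2161 | resist 3.15 radial 1.51 fz -0.12 tz -0.01
```

>>> move_arm(jaw=[1.8, 1.8, 1.8, 1.8, 1.8], dp=[[0.22, 0.22, 0.01], [0.21, 0.23, 0.01], [0.2, 0.24, 0.01], [0.19, 0.25, 0.01], [0.17, 0.26, 0.01]], turn=[[0, 0, 0], [0, 0, 0], [0, 0, 0], [0, 0, 0], [0, 0, 0]])

```text
time_s: 25.53
position: [0.5579, 0.027, 0.2157]
tool_rot: [[0.562, 0.827, 0.004], [0.827, -0.562, -0.005], [-0.002, 0.006, -1.0]]
ft_force: [-3.2, 2.3, 1.4]
grip_width: 0.0207
gripper_force: 21.3
```

>>> move_arm(jaw=[1.8, 1.8, 1.8, 1.8, 1.8], dp=[[0.16, 0.27, 0.01], [0.15, 0.28, 0.01], [0.13, 0.28, 0.01], [0.12, 0.29, 0.01], [0.1, 0.3, 0.01]], turn=[[0, 0, 0], [0, 0, 0], [0, 0, 0], [0, 0, 0], [0, 0, 0]])

```text
time_s: 25.95
position: [0.5732, 0.0246, 0.2154]
tool_rot: [[0.562, 0.827, 0.004], [0.827, -0.562, -0.005], [-0.002, 0.006, -1.0]]
ft_force: [-3.4, 3.8, 3.2]
grip_width: 0.021
gripper_force: 21.6
```

>>> move_arm(jaw=[1.8, 1.8, 1.8], dp=[[0.08, 0.29, 0], [0.06, 0.29, 0], [0, 0, 0]], turn=[[0, 0, 0], [0, 0, 0], [0, 0, 0]])

```text
time_s: 26.2
position: [0.579, 0.0225, 0.2153]
tool_rot: [[0.562, 0.827, 0.004], [0.827, -0.562, -0.004], [-0.002, 0.005, -1.0]]
ft_force: [-3.2, 4.0, 2.8]
grip_width: 0.021
gripper_force: 21.6
```

```bash
python3 -c "
from wind import *
for i in range(4): st();cams.get_image('top')
ph=-293
for k in range(6): ph=rows(ph,[3]*4)"
```

```text
t 26.20 r 0.0605 phi 67.5 z 0.2153 | resist 4.48 radial 2.43 fz 2.78 tz 0.01
t 26.25 r 0.0605 phi 67.6 z 0.2154 | resist 3.33 radial 2.49 fz 2.46 tz 0.03
t 26.30 r 0.0605 phi 67.7 z 0.2154 | resist 3.61 radial 2.67 fz 2.77 tz 0.02
t 26.35 r 0.0605 phi 67.7 z 0.2154 | resist 4.86 radial 2.61 fz 2.59 tz 0.00
to -305 [[0.05, 0.31, 0.01], [0.04, 0.31, 0.01], [0.02, 0.31, 0.01], [0.0, 0.31, 0.01]]
to -317 [[-0.01, 0.31, 0.01], [-0.03, 0.31, 0.01], [-0.05, 0.31, 0.01], [-0.06, 0.31, 0.01]]
to -329 [[-0.08, 0.3, 0.01], [-0.09, 0.3, 0.01], [-0.11, 0.29, 0.01], [-0.12, 0.29, 0.01]]
to -341 [[-0.14, 0.28, 0.01], [-0.15, 0.27, 0.01], [-0.17, 0.27, 0.01], [-0.18, 0.26, 0.01]]
to -353 [[-0.19, 0.25, 0.01], [-0.21, 0.24, 0.01], [-0.22, 0.22, 0.01], [-0.23, 0.21, 0.01]]
to -365 [[-0.24, 0.2, 0.01], [-0.25, 0.19, 0.01], [-0.26, 0.17, 0.01], [-0.27, 0.16, 0.01]]
```

>>> move_arm(jaw=[1.8, 1.8, 1.8], dp=[[0.05, 0.31, 0.0], [0.03, 0.21, 0.0], [0, 0, 0]], turn=[[0, 0, 0], [0, 0, 0], [0, 0, 0]])

```text
time_s: 26.65
position: [0.5834, 0.0204, 0.2153]
tool_rot: [[0.562, 0.827, 0.003], [0.827, -0.562, -0.004], [-0.002, 0.005, -1.0]]
ft_force: [-3.8, 5.1, 3.2]
grip_width: 0.0209
gripper_force: 21.7
```

```bash
cat > avg.py <<'E'
from wind import *
o=[]
for i in range(6):
    s=observe();v=s["position"][:2]-C;ph=np.arctan2(v[1],v[0]);f=s["ft_force"];o.append((-f[0]*np.sin(ph)+f[1]*np.cos(ph),f[:2]@v/np.hypot(*v),f[2],np.degrees(ph),np.hypot(*v)*1000,s["position"][2]*1000)); cams.get_image("top")
print("t %.2f"%s["time_s"],"resist,rad,fz,phi,r,z",np.round(np.mean(o,0),2),"sd",np.std(o,0)[0].round(2))
E
python3 avg.py
```

```text
t 26.90 resist,rad,fz,phi,r,z [  5.91   2.59   2.94  62.91  60.47 215.37] sd 0.19
```

Contact is confirmed: averaged resistance is 5.9 N, up from about 3 N, so it's firm and under the 7 N limit. I'll ease off, release and retreat.

>>> move_arm(jaw=[1.8, 4, 4, 4, 4, 4], dp=[[0, -0.2, 0], [0, 0, 0], [0, 0, 0], [0, 0, 0], [0, 0, 0], [0, 0, 0]], turn=[[0, 0, 0], [0, 0, 0], [0, 0, 0], [0, 0, 0], [0, 0, 0], [0, 0, 0]])

```text
time_s: 27.45
position: [0.5819, 0.0208, 0.2152]
tool_rot: [[0.562, 0.827, 0.004], [0.827, -0.562, -0.006], [-0.002, 0.006, -1.0]]
ft_force: [0.1, -0.1, 0.3]
grip_width: 0.0397
gripper_force: 0.0
```

```bash
python3 -c "
from gcyl import *
g();print(observe()['grip_width'])"
```

```text
t 27.45 r 0.0602 phi 64.3 z 0.2152 | resist -0.09 radial -0.02 fz 0.27 tz 0.03
grip in tool x,y,width [-0.0018 -0.0056  0.0177] world [0.5763 0.0225 0.2152] r 0.0596 phi 69.8
0.039890762628827715
```

The crank's grip now reads about 9° back from where I released it. That could be just socket play or the screw itself unwinding, so I'll regrip and probe.

>>> move_arm(jaw=[4, 4, 4, 1.8, 1.8, 1.8, 1.8, 1.8, 1.8], dp=[[0, -0.38, 0], [0, -0.38, 0], [0, 0, 0], [0, 0, 0], [0, 0, 0], [0, 0, 0], [0, 0, 0], [0, 0, 0], [0, 0, 0]], turn=[[0, 0, 0], [0, 0, 0], [0, 0, 0], [0, 0, 0], [0, 0, 0], [0, 0, 0], [0, 0, 0], [0, 0, 0], [0, 0, 0]], force=20)

```text
time_s: 28.25
position: [0.5755, 0.0255, 0.2154]
tool_rot: [[0.562, 0.827, 0.004], [0.827, -0.562, -0.005], [-0.002, 0.006, -1.0]]
ft_force: [-0.6, 1.5, 2.0]
grip_width: 0.0208
gripper_force: 21.1
```

```bash
python3 avg.py; python3 -c "
from wind import *
rows(72,[2]*6)"
```

```text
t 28.50 resist,rad,fz,phi,r,z [  0.51   1.28   2.57  71.51  62.08 215.37] sd 0.69
to 60 [[0.05, 0.2, 0.01], [0.05, 0.2, 0.01], [0.04, 0.21, 0.01], [0.03, 0.21, 0.01], [0.03, 0.21, 0.01], [0.02, 0.21, 0.01]]
```

>>> move_arm(jaw=[1.8, 1.8, 1.8], dp=[[0.05, 0.2, 0], [0.05, 0.2, 0], [0, 0, 0]], turn=[[0, 0, 0], [0, 0, 0], [0, 0, 0]])

```text
time_s: 28.8
position: [0.579, 0.0243, 0.2152]
tool_rot: [[0.562, 0.827, 0.002], [0.827, -0.562, -0.004], [-0.002, 0.004, -1.0]]
ft_force: [-2.6, 4.9, 5.6]
grip_width: 0.0207
gripper_force: 21.5
```

```bash
python3 avg.py
```

```text
t 29.05 resist,rad,fz,phi,r,z [  4.87   2.56   4.24  68.2   62.21 215.17] sd 0.38
```

>>> move_arm(jaw=[1.8, 1.8, 1.8], dp=[[0.04, 0.21, 0], [0.02, 0.1, 0], [0, 0, 0]], turn=[[0, 0, 0], [0, 0, 0], [0, 0, 0]])

```text
time_s: 29.35
position: [0.5817, 0.0232, 0.2151]
tool_rot: [[0.562, 0.827, 0.002], [0.827, -0.562, -0.004], [-0.002, 0.004, -1.0]]
ft_force: [-3.8, 5.1, 3.9]
grip_width: 0.0208
gripper_force: 21.5
```

```bash
python3 avg.py
```

```text
t 29.60 resist,rad,fz,phi,r,z [  5.53   2.19   3.89  65.48  62.25 215.15] sd 0.29
```

>>> move_arm(jaw=[4, 4, 4, 4, 4], dp=[[0, 0, 0], [0, 0, 0], [0, 0, 0], [0, 0, 0], [0, 0, 0]], turn=[[0, 0, 0], [0, 0, 0], [0, 0, 0], [0, 0, 0], [0, 0, 0]])

```text
time_s: 30.07
position: [0.5823, 0.0225, 0.2151]
tool_rot: [[0.562, 0.827, 0.004], [0.827, -0.562, -0.005], [-0.002, 0.006, -1.0]]
ft_force: [-0.1, -0.6, 0.0]
grip_width: 0.0403
gripper_force: 0.0
```

```bash
sed -i 's/abs(Q\[...,1\])<.0145/abs(Q[...,1]+.003)<.0165/' gcyl.py; python3 -c "
from gcyl import *
g()
s=observe();p,d=cams.get_image('wrist');P=cloud('wrist',d)
r=np.hypot(P[...,0]-.5558,P[...,1]+.0334);m=(d>0)&(r<.03)&(P[...,2]>.20)&(P[...,2]<.25);X=P[m];print(m.sum(),np.percentile(X[:,2],[50,90,98]) if m.sum() else '')"
```

```text
t 30.07 r 0.0619 phi 64.6 z 0.2151 | resist -0.11 radial -0.56 fz 0.03 tz -0.03
grip in tool x,y,width [-0.0032 -0.0067  0.021 ] world [0.575  0.0236 0.2151] r 0.0601 phi 71.4
5645 [0.22970394 0.23371954 0.23420801]
```

The crank springs back about 6° even on a plain release. I'll regrip, wind to about 5.5 N again, then ease back slowly under measurement so the screw isn't unwound by a sudden release.

>>> move_arm(jaw=[4, 4, 4, 1.8, 1.8, 1.8, 1.8, 1.8, 1.8], dp=[[-0.1, -0.34, 0], [-0.15, -0.34, 0], [0, 0, 0], [0, 0, 0], [0, 0, 0], [0, 0, 0], [0, 0, 0], [0, 0, 0], [0, 0, 0]], turn=[[0, 0, 0], [0, 0, 0], [0, 0, 0], [0, 0, 0], [0, 0, 0], [0, 0, 0], [0, 0, 0], [0, 0, 0], [0, 0, 0]], force=20)

```text
time_s: 30.92
position: [0.5752, 0.0246, 0.2154]
tool_rot: [[0.562, 0.827, 0.004], [0.827, -0.562, -0.005], [-0.002, 0.006, -1.0]]
ft_force: [-1.1, 1.6, 1.5]
grip_width: 0.0211
gripper_force: 21.1
```

```bash
python3 avg.py
```

```text
t 31.17 resist,rad,fz,phi,r,z [  1.32   1.71   2.54  71.5   61.13 215.36] sd 0.16
```

>>> move_arm(jaw=[1.8, 1.8, 1.8], dp=[[0.02, 0.1, 0], [0.01, 0.05, 0], [0, 0, 0]], turn=[[0, 0, 0], [0, 0, 0], [0, 0, 0]])

```text
time_s: 31.47
position: [0.5764, 0.0241, 0.2153]
tool_rot: [[0.562, 0.827, 0.003], [0.827, -0.562, -0.005], [-0.002, 0.005, -1.0]]
ft_force: [-1.8, 3.3, 4.3]
grip_width: 0.0211
gripper_force: 21.3
```

```bash
python3 avg.py
```

```text
t 31.72 resist,rad,fz,phi,r,z [  3.35   2.24   4.37  70.27  61.07 215.29] sd 0.49
```

>>> move_arm(jaw=[1.8, 1.8, 1.8], dp=[[0.02, 0.1, 0], [0.01, 0.05, 0], [0, 0, 0]], turn=[[0, 0, 0], [0, 0, 0], [0, 0, 0]])

```text
time_s: 32.02
position: [0.5778, 0.0235, 0.2152]
tool_rot: [[0.562, 0.827, 0.003], [0.827, -0.562, -0.005], [-0.002, 0.005, -1.0]]
ft_force: [-3.3, 4.8, 4.9]
grip_width: 0.0206
gripper_force: 21.5
```

```bash
python3 avg.py
```

```text
t 32.27 resist,rad,fz,phi,r,z [  5.14   2.68   4.71  68.9   61.03 215.26] sd 0.54
```

>>> move_arm(jaw=[1.8, 1.8, 1.8], dp=[[0.02, 0.1, 0], [0.01, 0.05, 0], [0, 0, 0]], turn=[[0, 0, 0], [0, 0, 0], [0, 0, 0]])

```text
time_s: 32.57
position: [0.5791, 0.023, 0.2152]
tool_rot: [[0.562, 0.827, 0.003], [0.827, -0.562, -0.005], [-0.002, 0.005, -1.0]]
ft_force: [-4.0, 5.0, 4.8]
grip_width: 0.0211
gripper_force: 21.5
```

```bash
python3 avg.py
```

```text
t 32.82 resist,rad,fz,phi,r,z [  5.3    2.6    4.5   67.54  61.03 215.25] sd 0.32
```

The knee shows the screw re-turning only at about 5.1 N, so the rested state was already firm. Now I'll ease off slowly and let go.

>>> move_arm(jaw=[1.8, 1.8, 1.8, 1.8, 1.8, 1.8], dp=[[-0.01, -0.05, 0], [-0.01, -0.05, 0], [-0.01, -0.05, -0.02], [-0.01, -0.05, -0.02], [-0.01, -0.05, -0.02], [0, 0, 0]], turn=[[0, 0, 0], [0, 0, 0], [0, 0, 0], [0, 0, 0], [0, 0, 0], [0, 0, 0]])

```text
time_s: 33.37
position: [0.5771, 0.0234, 0.2156]
tool_rot: [[0.562, 0.827, 0.004], [0.827, -0.562, -0.006], [-0.003, 0.006, -1.0]]
ft_force: [-0.3, 1.8, 0.7]
grip_width: 0.0209
gripper_force: 21.0
```

```bash
python3 avg.py
```

```text
t 33.62 resist,rad,fz,phi,r,z [  0.84   0.87   0.6   69.46  60.73 215.62] sd 0.24
```

>>> move_arm(jaw=[4, 4, 4, 4, 4], dp=[[0, 0, 0], [0, 0, 0], [0, 0, 0], [0, 0, 0], [0, 0, 0]], turn=[[0, 0, 0], [0, 0, 0], [0, 0, 0], [0, 0, 0], [0, 0, 0]])

```text
time_s: 34.08
position: [0.5771, 0.0236, 0.2159]
tool_rot: [[0.562, 0.827, 0.004], [0.827, -0.562, -0.005], [-0.002, 0.006, -1.0]]
ft_force: [-0.7, -0.8, -1.1]
grip_width: 0.0403
gripper_force: 0.0
```

```bash
python3 -c "
from gcyl import *
g()"
```

```text
t 34.08 r 0.0608 phi 69.5 z 0.2159 | resist 0.36 radial -0.98 fz -1.07 tz 0.01
grip in tool x,y,width [-0.0013 -0.0019  0.0211] world [0.5748 0.0236 0.2159] r 0.0601 phi 71.6
```

>>> move_arm(jaw=[4, 4, 4, 4, 4, 4, 4], dp=[[0, -0.15, -0.5], [0, 0, -2], [0, 0, -3], [0, 0, -3], [0, 0, -3], [0, 0, -2], [0, 0, 0]], turn=[[0, 0, 0], [0, 0, 0], [0, 0, 0], [0, 0, 0], [0, 0, 0], [0, 0, 0], [0, 0, 0]])

```text
time_s: 34.72
position: [0.576, 0.0252, 0.3559]
tool_rot: [[0.562, 0.827, 0.012], [0.827, -0.562, -0.007], [0.001, 0.014, -1.0]]
ft_force: [0.3, 0.9, 0.0]
grip_width: 0.0399
gripper_force: 0.0
```

```bash
python3 - <<'E'
from look import *
for n in("wrist","top","scene"):
    p,d=cams.get_image(n);P=cloud(n,d)
    m=(d>0)&(np.hypot(P[...,0]-.5558,P[...,1]+.0334)<.014)&(P[...,2]>.222)&(P[...,2]<.24);X=P[m]
    if m.sum()>20: print(n,m.sum(),"hub top z",np.median(X[:,2]),np.linalg.lstsq(np.c_[X[:,:2]-[.5558,-.0334],np.ones(len(X))],X[:,2],rcond=None)[0])
    m=(d>0)&(np.hypot(P[...,0]-.5558,P[...,1]+.0334)<.025)&(P[...,2]>.172)&(P[...,2]<.19);print(n,"collar?",m.sum(),np.percentile(P[m][:,2],[10,50,90]) if m.sum() else "")
    m=(d>0)&(np.hypot(P[...,0]-.575,P[...,1]-.0236)<.02)&(P[...,2]>.245)&(P[...,2]<.265);print("grip top",m.sum(),P[m].mean(0) if m.sum() else "")
print(observe()["position"],observe()["ft_force"])
E
```

```text
wrist 859 hub top z 0.23068658898606137 [-0.0138 -0.0084  0.2307]
wrist collar? 142 [0.1755 0.1789 0.1873]
grip top 613 [0.575  0.0252 0.2518]
top collar? 13 [0.1804 0.1831 0.1846]
grip top 67 [0.5716 0.0238 0.2552]
scene 155 hub top z 0.2333272044334671 [0.03   0.0782 0.2331]
scene collar? 174 [0.1745 0.1817 0.1882]
grip top 118 [0.5784 0.0212 0.2528]
[0.575  0.0253 0.3502] [-0.1121 -0.0895  0.2015]
```

The crank is level, and its drop of 29.8 mm matches 884° of winding at 12 mm a turn, so it's fully seated. Handing in.

```bash
python3 -c "
from rig import ticket
print(ticket.close_job())"
```

```text
the job is handed in; nothing more can be done
None
```

The job is handed in at about 35 s, though no verdict came back. The steel crank sits fully on the screw after about 884° of winding, and the lid is clamped firm: at rest it took about 5 N at the grip to turn further. The peak was 5.9 N, under the 7 N limit. The gripper is clear, and I touched nothing else on the bench.

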